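# Change over a furnace carrier of test bolts

### The arm

A 6-joint arm with a two-finger parallel gripper is mounted at the origin on the work surface. World frame = base frame: x ahead of the robot, y to its left, z up, the work surface at z = 0. Lengths are in mm, angles in rad, forces in N, time in s.
With the tool pointing down it reaches from about 300 to 775 mm from the base axis. Payload 14.6 kg.
Tool frame: the origin (TCP) lies between the finger pads; the fingertips stand 19 mm ahead of it and the grasp point (between the pads) is the TCP (manip.tcp_to_tips is the distance from the TCP to the fingertips, in mm); x points along the fingers, z is the direction in which the jaws open and shut, and the axes are right-handed (so a half turn about x gives the same grasp; the last joint's range is limited). The gripper opens to 94 mm and grips with 3 to 60 N. Pads are 16 mm wide; open, the fingers measure 119 mm over their backs; the gripper's body (75 mm by 177 mm) begins 78 mm behind the grasp point.
Start: joints at [1.086, 0.3, 1.521, -0, 1.321, -0.067], TCP at [223.159, 502.682, 224.446] pointing down, gripper open.
Joint ranges: [-3.03, 3.03], [-0.79, 2.21], [0.23, 2.52], [-1.04, 4.18], [0, 3.07], [-2.55, 2.55]. Speed limits (rad/s): [2.22, 2.22, 2.57, 3.14, 3.14, 3.14].

### API

Orientations are given as [roll, pitch, yaw] about the fixed x, y, z axes, in that order (R = Rz(yaw) Ry(pitch) Rx(roll)).
In Python, from cell import manip gives the robot as it stands.
- The arm moves only by the tool jog_arm, never from a script. Its argument "moves" is a list that holds one entry, the list of rows, each a list of 6 numbers: the shift along the world's x, y, z in mm, then the turn, a rotation vector about the world's x, y, z in degrees. In form: [[[dx, dy, dz, wx, wy, wz], ...]]. A call has 1 to 5 rows; each row shifts and turns the pose as measured when the row begins; what a row does not reach is not made up. A row lasts 1/10 s, in which the tool goes at most 50 mm and 8.59 degrees, less where a joint would pass 70% of its speed; a pose out of reach is approached as far as the arm can. A call is refused whole if a number of a shift passes 50 or a number of a turn 8.59, either way. A call with a gripper value outside its range is refused whole. "gripper" is the opening, from -1 (shut) to 1 (fully open), set as the call begins (left out, the last holds). The fingers move at their own pace and stop on an object; "squeeze" is the grip in N (left out, the last holds). Time passes only in rows, so rows that do not move let the fingers close. It gives the time, the measured TCP pose, the force and the opening at its end, in the units of the state.
- manip.read_state(): the state, without advancing time (a new reading comes with each control period).
- manip.camera(name): name is "scene" or "side" or "wrist"; returns (picture, depth): 420x560x3 uint8, blue, green, red; 420x560 float32, mm along the optical axis (not along the pixel's ray), 0 where there is no reading.
- manip.camera_params(name): a dict with "fx", "fy", "cx", "cy" (pixels), "dist" ([k1, k2, p1, p2, k3] as OpenCV has them; the pictures are not rectified), "rvec" (rotation vector, rad) and "tvec" (3), from world to camera coordinates, as OpenCV has them. Camera axes: x right, y down, z forward; pixel columns grow to the right and rows downward; lengths in mm; the calibration is good to about 2 mm. A picture is of the moment at which its call begins: read the wrist's pose just before it. camera_params takes no time and is no camera call; for the wrist camera it gives the pose at the moment of the call.
- manip.sign_off(): hands the job in, once; it reports no verdict.
The state is a dict: "clock": time; "joints": joint angles; "qd": joint speeds; "effort": joint torques, N m; "eef_pos": TCP position; "eef_rot": TCP orientation; "wrist_force": force on the tool from outside, world axes, zero at the start; "moment": the same for the moment, N m; "finger_gap": finger opening in mm.
Only numpy, scipy, OpenCV 4.12 (cv2) and the standard library are available. Lean on these libraries where they do the work, as an engineer would, in place of code of your own. Each camera call takes 0.05 s, during which the arm holds its last target. There are 200 camera calls.

### The job

Change over the furnace carrier: draw its hold-down bar fully back, take out every black (heat-treated) bolt and stand it upright in a hole of the green block, and hang every bright bolt from the blue block in a carrier hole of its own, fully down on its head. Then slide the hold-down bar all the way home over the bolt heads. Do not knock over or push away the microscope, the jar or the steel reference block.

Things in the scene. Friction and masses are not known exactly. Their poses are not given: they have to be found in the camera images.
- carrier: furnace carrier, steel, fixed: level plate 12 mm thick, top 115 mm above the bench, spanning x -45 to +115, y +-116 mm; upright cheeks 8 mm thick at y +-120, up to 151 mm. Row of four through holes dia 22 mm along y at x = 0, 52 mm apart; a bolt hangs in one with its head's underside on the plate. Origin on the bench under the row's middle; +x points away from the robot (yaw up to +-0.3)
- seat1 (a point): centre of carrier hole 1, at the top face of the plate (row order along carrier y: +78, +26, -26, -78 mm)
- seat2 (a point): centre of carrier hole 2, at the top face of the plate (row order along carrier y: +78, +26, -26, -78 mm)
- seat3 (a point): centre of carrier hole 3, at the top face of the plate (row order along carrier y: +78, +26, -26, -78 mm)
- seat4 (a point): centre of carrier hole 4, at the top face of the plate (row order along carrier y: +78, +26, -26, -78 mm)
- holddown (a joint): hold-down bar's travel (m) along carrier +x: 0 = home, right over the row of holes, 0.090 = fully back, clear of them; starts near home, stays where left, 2 N friction. Steel strap 18 mm wide (x), 230 long (y), 6 thick, underside 16 mm above the plate: it passes 3 mm over the heads of seated bolts and strikes bolts not fully down
- bar_grip (a point): centre of the top of the dark grip tab in the middle of the hold-down bar, 167 mm above the bench; the tab is an upright block 12 mm thick along carrier x, 40 mm along carrier y, 30 mm high (137 to 167 mm above the bench), with the strap right under it; it moves with the bar
- blue_block: loose blue plastic bolt block 64 x 220 x 60 mm, 1 kg, on the bench left or right of the carrier; four blind holes dia 22, 50 mm deep, along its y at +78, +26, -26, -78 mm. The bright bolts start in it, tips on the hole floors, the undersides of their heads 50 mm above its top. Origin: centre of its underside
- green_block: loose green plastic bolt block 64 x 170 x 60 mm, 1 kg, on the other side of the carrier; three blind holes dia 22, 50 mm deep, along its y at +55, 0, -55 mm; empty at the start. A bolt stood in it rests on the hole floor, the underside of its head 50 mm above the block's top. Origin: centre of its underside
- green_block_hole1 (a point): centre of hole 1 of the green block, at its top face
- green_block_hole2 (a point): centre of hole 2 of the green block, at its top face
- green_block_hole3 (a point): centre of hole 3 of the green block, at its top face
- raw1: M20 x 100 hexagon bolt, bright bare metal. Shank dia 20 mm, 100 mm long, tip bevelled to dia 15.6 over 3.5 mm; head 30 mm across flats (34.6 over corners), 13 mm high; 0.3 kg. Origin at the centre of the tip (head's underside at z = 100, top at 113 mm); z from tip to head, x normal to a pair of flats. Stands in the blue block at the start, head up. May be absent
- raw2: M20 x 100 hexagon bolt, bright bare metal. Shank dia 20 mm, 100 mm long, tip bevelled to dia 15.6 over 3.5 mm; head 30 mm across flats (34.6 over corners), 13 mm high; 0.3 kg. Origin at the centre of the tip (head's underside at z = 100, top at 113 mm); z from tip to head, x normal to a pair of flats. Stands in the blue block at the start, head up. May be absent
- raw3: M20 x 100 hexagon bolt, bright bare metal. Shank dia 20 mm, 100 mm long, tip bevelled to dia 15.6 over 3.5 mm; head 30 mm across flats (34.6 over corners), 13 mm high; 0.3 kg. Origin at the centre of the tip (head's underside at z = 100, top at 113 mm); z from tip to head, x normal to a pair of flats. Stands in the blue block at the start, head up. May be absent
- raw4: M20 x 100 hexagon bolt, bright bare metal. Shank dia 20 mm, 100 mm long, tip bevelled to dia 15.6 over 3.5 mm; head 30 mm across flats (34.6 over corners), 13 mm high; 0.3 kg. Origin at the centre of the tip (head's underside at z = 100, top at 113 mm); z from tip to head, x normal to a pair of flats. Stands in the blue block at the start, head up. May be absent
- done1: M20 x 100 hexagon bolt, black (heat-treated). Shank dia 20 mm, 100 mm long, tip bevelled to dia 15.6 over 3.5 mm; head 30 mm across flats (34.6 over corners), 13 mm high; 0.3 kg. Origin at the centre of the tip (head's underside at z = 100, top at 113 mm); z from tip to head, x normal to a pair of flats. Hangs in a carrier hole at the start, head up, under the hold-down bar. May be absent
- done2: M20 x 100 hexagon bolt, black (heat-treated). Shank dia 20 mm, 100 mm long, tip bevelled to dia 15.6 over 3.5 mm; head 30 mm across flats (34.6 over corners), 13 mm high; 0.3 kg. Origin at the centre of the tip (head's underside at z = 100, top at 113 mm); z from tip to head, x normal to a pair of flats. Hangs in a carrier hole at the start, head up, under the hold-down bar. May be absent
- done3: M20 x 100 hexagon bolt, black (heat-treated). Shank dia 20 mm, 100 mm long, tip bevelled to dia 15.6 over 3.5 mm; head 30 mm across flats (34.6 over corners), 13 mm high; 0.3 kg. Origin at the centre of the tip (head's underside at z = 100, top at 113 mm); z from tip to head, x normal to a pair of flats. Hangs in a carrier hole at the start, head up, under the hold-down bar. May be absent
- microscope: bystander: standing hand-held measuring microscope, black and silver, dia 52, 126 mm tall, beyond the carrier; origin at the centre of its foot
- jar: bystander: closed amber glass jar dia 68, 85 mm tall; origin at the centre of its foot
- test_block: bystander: round steel hardness reference block dia 64, 16 mm thick, lying flat between the robot and the carrier; origin at the centre of its underside
Mind the look-alikes: they are no part of the job. Leave any red or yellow look-alike of the raw4 alone.

How it is judged (in metres and radians):
On the way, in this order (a step that is already met when the one before it is completed fails the run):
1. the hold-down bar is drawn back, clear of the holes (value of joint holddown above 0.08 m), for 0.2 s.
2. every bright bolt hangs fully down in a carrier hole and every black bolt stands in a hole of the green block (x of raw1 in the frame of carrier between -0.004 and 0.004 m and y of raw1 in the frame of carrier between -0.082 and 0.082 m and z of raw1 in the frame of carrier between 0.011 and 0.018 m and angle between each of raw1, raw2, raw3, raw4's own z axis and vertical below 0.06 rad and x of raw2 in the frame of carrier between -0.004 and 0.004 m and y of raw2 in the frame of carrier between -0.082 and 0.082 m and z of raw2 in the frame of carrier between 0.011 and 0.018 m and x of raw3 in the frame of carrier between -0.004 and 0.004 m and y of raw3 in the frame of carrier between -0.082 and 0.082 m and z of raw3 in the frame of carrier between 0.011 and 0.018 m and x of raw4 in the frame of carrier between -0.004 and 0.004 m and y of raw4 in the frame of carrier between -0.082 and 0.082 m and z of raw4 in the frame of carrier between 0.011 and 0.018 m and x of done1 in the frame of green_block between -0.004 and 0.004 m and y of done1 in the frame of green_block between -0.059 and 0.059 m and z of done1 in the frame of green_block between 0.006 and 0.015 m and angle between each of done1, done2, done3's own z axis and vertical below 0.1 rad and x of done2 in the frame of green_block between -0.004 and 0.004 m and y of done2 in the frame of green_block between -0.059 and 0.059 m and z of done2 in the frame of green_block between 0.006 and 0.015 m and x of done3 in the frame of green_block between -0.004 and 0.004 m and y of done3 in the frame of green_block between -0.059 and 0.059 m and z of done3 in the frame of green_block between 0.006 and 0.015 m), for 0.2 s.
3. the hold-down bar is home over the bolt heads (value of joint holddown below 0.005 m), for 0.2 s.
At the end, for the whole second after the job is handed in: Bright bolts hang upright (0.06 rad) in carrier holes, centred within 4 mm, heads on the plate within 3 mm; black bolts stand upright (0.1 rad) in green block holes, on the floor within 5 mm; the hold-down bar within 5 mm of home; all at rest, released (all of step 2 and value of joint holddown below 0.005 m and linear speed of each of raw1, raw2, raw3, raw4, done1, done2, done3 below 0.02 m/s); the robot touches nothing.
It fails at once if the microscope is tipped or pushed more than 3 cm away (distance of microscope from where it was at the start of the episode above 0.03 m or angle between microscope's own z axis and vertical above 0.5 rad).
It fails at once if the jar is tipped or pushed more than 3 cm away (distance of jar from where it was at the start of the episode above 0.03 m or angle between jar's own z axis and vertical above 0.5 rad).
It fails at once if the steel reference block is tipped or pushed more than 3 cm away (distance of test_block from where it was at the start of the episode above 0.03 m or angle between test_block's own z axis and vertical above 0.5 rad).
Of raw1, raw2, raw3, raw4 only 3 to 4 are there at a start; the rules pass over those that are not, and their reading is None.
Of done1, done2, done3 only 1 to 2 are there at a start; the rules pass over those that are not, and their reading is None.
At some moment in a run one of blue_block, green_block may be knocked a few centimetres aside while the robot is not near it.
It also fails if it takes over 210 s, if anything falls off the work surface, if the arm or the gripper's body presses on something with over 40 N, if the wrist force passes 120 N, or if a joint passes its speed limit or range.

## Working session

There is one attempt and no reset: what is moved stays moved. The work goes in short steps, Python scripts to look and compute and a tool call to move; the robot and the scene stay as the last step left them, time stands still between calls to the robot, and variables do not carry over. Pictures are saved under pics/ and viewed, about 12 in all and at most 16, crops included, and the job is handed in when it is done.

Besides the shell and the picture viewer there is one more tool, called after ">>>" as name(argument=value, ...) on one line, values as JSON. jog_arm: Moves the arm, as the interface text tells. Its arguments: {"type":"object","properties":{"moves":{"type":"array","items":{"type":"array","items":{"type":"array","items":{"type":"number"}}}},"gripper":{"type":"number"},"squeeze":{"type":"number"}},"required":["moves"]}

```bash
ls; mkdir -p pics; cat > h.py <<'E'
import numpy as np, cv2
from cell import manip
def snap(n,name):
    p=manip.camera_params(n); im,d=manip.camera(n); cv2.imwrite(f'pics/{name}.png',im); np.savez(f'pics/{name}.npz',im=im,d=d,**{k:np.array(v) for k,v in p.items()}); return im,d,p
def load(name):
    z=np.load(f'pics/{name}.npz'); return z['im'],z['d'],z
def ray(p,uv):
    K=np.array([[p['fx'],0,p['cx']],[0,p['fy'],p['cy']],[0,0,1]],float)
    n=cv2.undistortPoints(np.array(uv,float).reshape(-1,1,2),K,np.array(p['dist'],float)).reshape(-1,2)
    R=cv2.Rodrigues(np.array(p['rvec'],float))[0]; t=np.array(p['tvec'],float).reshape(3)
    return -R.T@t, (np.c_[n,np.ones(len(n))])@R
def onplane(p,uv,z):
    c,d=ray(p,uv); return c+d*((z-c[2])/d[:,2])[:,None]
def depthpts(p,uv,d):
    c,r=ray(p,uv); uv=np.array(uv,int).reshape(-1,2); return c+r*d[uv[:,1],uv[:,0]][:,None]
def proj(p,X):
    K=np.array([[p['fx'],0,p['cx']],[0,p['fy'],p['cy']],[0,0,1]],float)
    return cv2.projectPoints(np.array(X,float).reshape(-1,1,3),np.array(p['rvec'],float),np.array(p['tvec'],float),K,np.array(p['dist'],float))[0].reshape(-1,2)
E
python3 - <<'E'
from h import *
print(manip.read_state())
for n in ('scene','side','wrist'):
    im,d,p=snap(n,n+'0'); c,_=ray(p,[[280,210]]); print(n,c,p['fx'])
a=cv2.imread('pics/scene0.png');b=cv2.imread('pics/side0.png')
E
```

```text
pics
{'clock': 0.0, 'joints': array([ 1.08638739e+00,  3.00455005e-01,  1.52158341e+00, -3.13546664e-05,
        1.32072162e+00, -6.66010404e-02]), 'qd': array([-5.53912522e-04, -2.24966869e-04,  6.63304413e-05,  5.16692186e-04,
       -3.81152529e-04, -1.98060100e-04]), 'effort': array([-2.42972907e-03, -5.31793892e+01, -3.52745891e+01,  7.08580320e-02,
        2.42775731e-02, -8.43403086e-05]), 'eef_pos': array([223.06124915, 502.46474834, 223.8941685 ]), 'eef_rot': array([ 3.10100143,  1.56962855, -2.02918766]), 'wrist_force': array([0.78660599, 0.13423141, 0.55111831]), 'moment': array([-0.03403139, -0.01245907,  0.02716541]), 'finger_gap': 94.14626204372769}
scene [1229.70972862 -186.3190153  1109.36941967] 458.0081525235005
side [ 446.01037116 -633.70170803  803.09234713] 436.788953370686
wrist [162.72059708 529.14228633 384.42226657] 322.04253663761494
```

View pics/scene0.png

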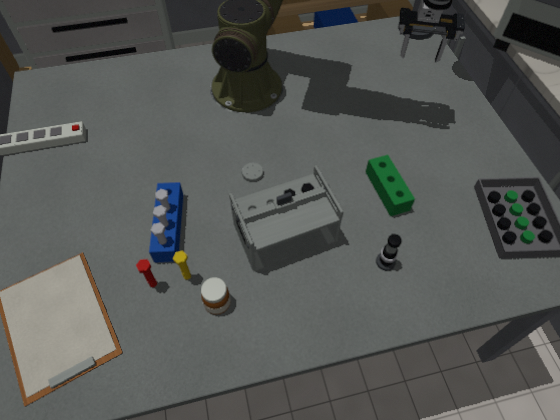

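View pics/side0.png

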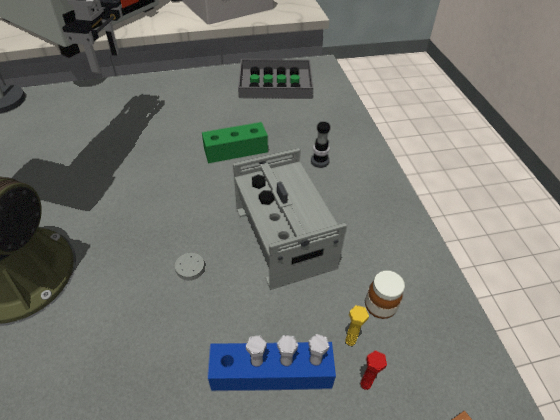

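Scene: blue block near (167,220) with three bright heads at (162,195), (160,212), (158,229). The carrier is near (287,215) with black heads at (289,196) and (307,187), tab at (285,197). Green block is near (390,185). The red (147,270) and yellow (182,262) look-alikes stand loose on the bench and are not bright metal, so I leave them. The side view agrees: bright heads at (256,345), (287,345), (319,345); black heads at (258,181), (266,197).

```bash
cat > m.py <<'E'
from h import *
def cloud(name):
    im,d,p=load(name); v,u=np.mgrid[0:420,0:560]; uv=np.c_[u.ravel(),v.ravel()]
    P=depthpts(p,uv,d); return P.reshape(420,560,3), im, d, p
if __name__=='__main__':
    for n in('scene0','side0'):
        P,im,d,p=cloud(n); hsv=cv2.cvtColor(im,cv2.COLOR_BGR2HSV); ok=d>0
        box=ok&(P[...,0]>250)&(P[...,0]<750)&(abs(P[...,1])<380)
        print(n,'bench z',np.median(P[...,2][box]))
        def rect(m,lab):
            m=m&box
            if m.sum()<20: print(lab,m.sum());return
            q=P[m]; m2=np.median(q,0); q=q[np.linalg.norm(q[:,:2]-m2[:2],axis=1)<170]
            (c,s,a)=cv2.minAreaRect(q[:,:2].astype(np.float32)); print(lab,m.sum(),'c',np.round(c,1),'s',np.round(s,1),'a',round(a,1),'z',np.percentile(q[:,2],[5,50,95]).round(1))
        z=P[...,2]; H,S,V=hsv[...,0],hsv[...,1],hsv[...,2]
        rect((H>100)&(H<130)&(S>130)&(z>54)&(z<66),'blue')
        rect((H>50)&(H<80)&(S>130)&(z>54)&(z<66),'green')
        grey=(S<60)
        rect(grey&(z>111)&(z<119)&(abs(P[...,1])<200),'plate')
        rect((S<60)&(z>133)&(z<141)&(abs(P[...,1])<170),'strap')
        rect((z>160)&(z<172)&(abs(P[...,1])<170),'tab')
        rect((S<60)&(z>146)&(z<155)&(abs(P[...,1])<170),'cheeks')
        mm=((S<70)&(V>130)&(z>100)&(z<125)&(P[...,1]<-120)&box).astype(np.uint8)
        for lab,m in (('bright',mm),('black',((V<45)&(z>118)&(z<135)&(abs(P[...,1])<160)&box).astype(np.uint8))):
            k,L,st,ce=cv2.connectedComponentsWithStats(m)
            for i in range(1,k):
                if st[i,4]>15: q=P[L==i]; print(lab,st[i,4],ce[i].round(),np.round((q.min(0)+q.max(0))/2,1),np.median(q,0).round(1))
        hm=np.zeros_like(d,np.uint8); cv2.imwrite
E
python3 m.py
python3 - <<'E'
import cv2
b=cv2.imread('pics/side0.png');a=cv2.imread('pics/scene0.png')
x=cv2.resize(b[140:290,190:390],None,fx=4,fy=4,interpolation=2)
cv2.imwrite('pics/crop1.png',x)
E
```

```text
scene0 bench z 1.8923155470199617
blue 1001 c [ 510.1 -324.1] s [ 64.3 221.2] a 79.2 z [56.2 60.3 63.9]
green 1013 c [539. 316.] s [171.6  68.1] a 4.4 z [56.2 60.5 64. ]
plate 3657 c [603.6 -16. ] s [164.8 249.1] a 8.2 z [112.2 115.4 118.1]
strap 525 c [604.1 -15.9] s [160.1 251.1] a 9.1 z [133.9 137.4 140.3]
tab 81 c [595.2 -16.2] s [13.6 39.7] a 9.1 z [160.7 165.7 170.7]
cheeks 393 c [603.4 -14. ] s [161.9 249.6] a 9.1 z [146.9 150.6 153.9]
bright 62 [161. 194.] [ 485.  -319.6  122.5] [ 485.  -319.5  123.5]
bright 62 [158. 210.] [ 533.9 -331.   122.2] [ 534.6 -330.2  123. ]
bright 70 [157. 228.] [ 586.7 -338.4  122.7] [ 586.8 -338.2  123.3]
black 70 [307. 187.] [558.2  58.5 128. ] [558.3  57.1 128.7]
black 32 [290. 192.] [563.3   9.3 128.5] [560.8  12.6 128.8]
side0 bench z 1.8338414619462355
blue 3328 c [ 511.4 -326.3] s [ 65.8 219.6] a 79.4 z [57.8 60.6 62.8]
green 926 c [537.4 313.3] s [168.8  65.8] a 5.2 z [55.8 61.  63.6]
plate 4328 c [606.6 -18.5] s [161.7 248.3] a 8.4 z [113.8 116.1 118.2]
strap 679 c [602.3 -16.6] s [159.8 254.4] a 10.1 z [134.7 138.  140.6]
tab 97 c [596.2 -17.3] s [12.1 39.8] a 7.3 z [161.8 167.2 169.6]
cheeks 683 c [634.8 -98. ] s [154.4 143.8] a 72.9 z [146.5 151.1 153.6]
bright 179 [287. 344.] [ 537.2 -329.7  121.1] [ 536.9 -331.5  124. ]
bright 201 [318. 344.] [ 587.9 -339.6  122.8] [ 587.8 -341.2  124. ]
bright 194 [256. 345.] [ 486.6 -320.6  122.6] [ 485.2 -321.9  124. ]
black 137 [258. 182.] [558.1  53.3 125.6] [557.8  48.5 128.7]
black 156 [266. 197.] [566.5   3.2 125.1] [566.2  -0.8 128.8]
```

View pics/crop1.png

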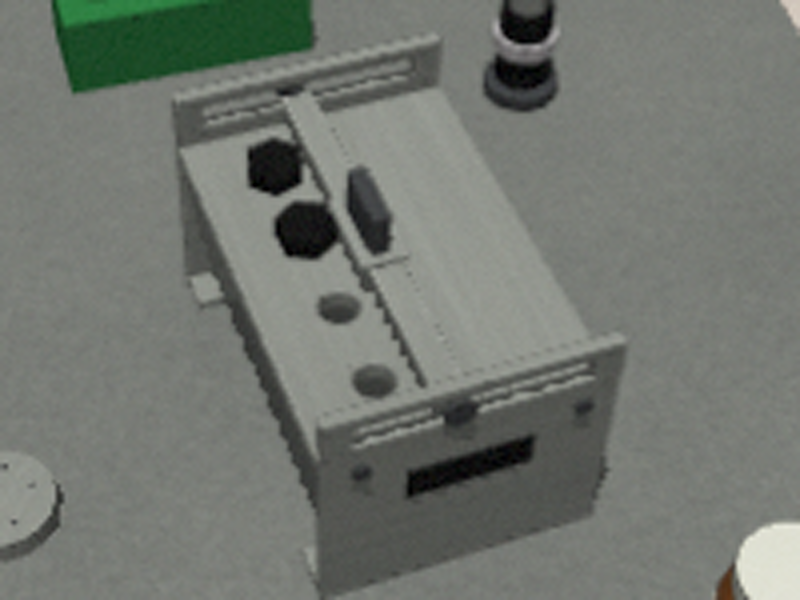

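Carrier sits near origin (570,-21), yaw about 9°, with bar travel about 26 mm. Black bolts are in holes 1 and 2. There are three bright bolts, with blue holes at about (486,-320), (535,-330) and (587,-339). I'll work out the approach to the tab.

```bash
cat >> h.py <<'E'
from scipy.spatial.transform import Rotation as Ro
def jaw(verbose=True):
    s=manip.read_state(); R=Ro.from_euler('xyz',s['eef_rot']).as_matrix()
    if verbose: print('t',round(s['clock'],2),'tcp',s['eef_pos'].round(1),'toolx',R[:,0].round(3),'jawdeg',round(np.degrees(np.arctan2(R[1,2],R[0,2])),2),'F',s['wrist_force'].round(1),'gap',round(s['finger_gap'],1),'q',s['joints'].round(2))
    return s,R
def fix(jawdeg,pos=None):
    "print shift and turn to reach jaw direction jawdeg (mod 180), tool down, at pos"
    s,R=jaw()
    best=None
    for k in(0,180,-180,360):
        a=np.radians(jawdeg+k); z=np.array([np.cos(a),np.sin(a),0]); x=np.array([0,0,-1.]); T=np.c_[x,np.cross(z,x),z]
        w=Ro.from_matrix(T@R.T).as_rotvec(degrees=True)
        if best is None or np.linalg.norm(w)<np.linalg.norm(best): best=w
    print('turn',best.round(1), 'shift',None if pos is None else (np.array(pos)-s['eef_pos']).round(1))
E
python3 -c "
from h import *
fix(9,[595.7,-16.8,280])"
```

```text
t 0.15 tcp [223.1 502.5 224. ] toolx [-0.    -0.001 -1.   ] jawdeg 66.06 F [ 0.2 -0.2  0.7] gap 93.5 q [ 1.09  0.3   1.52  0.    1.32 -0.07]
turn [  0.   -0.  -57.1] shift [ 372.6 -519.3   56. ]
```

>>> jog_arm(moves=[[[28,-39,10,0,0,-4.2],[28,-39,10,0,0,-4.2],[28,-39,10,0,0,-4.2],[28,-39,10,0,0,-4.2],[28,-39,10,0,0,-4.2]]], gripper=0.06)

```text
clock: 0.65
eef_pos: [362.2, 303.9, 272.3]
eef_rot: [2.978, 1.565, -2.523]
wrist_force: [0.6, -0.2, 0.3]
finger_gap: 57.0
```

>>> jog_arm(moves=[[[29,-40,0,0,0,-4.2],[29,-40,0,0,0,-4.2],[29,-40,0,0,0,-4.2],[29,-40,0,0,0,-4.2],[29,-40,0,0,0,-4.2]]])

```text
clock: 1.15
eef_pos: [507.4, 100.0, 274.0]
eef_rot: [2.975, 1.568, -2.907]
wrist_force: [0.4, 0.6, -0.1]
finger_gap: 50.2
```

```bash
python3 -c "
from h import *
fix(9,[595.7,-16.8,275])
snap('wrist','w1')"
```

```text
t 1.15 tcp [507.4 100.  274. ] toolx [-0.003 -0.001 -1.   ] jawdeg 22.96 F [ 0.4  0.6 -0.1] gap 50.2 q [ 0.12  0.19  1.54 -0.    1.41 -0.28]
turn [  0.   -0.2 -14. ] shift [  88.3 -116.8    1. ]
```

View pics/w1.png

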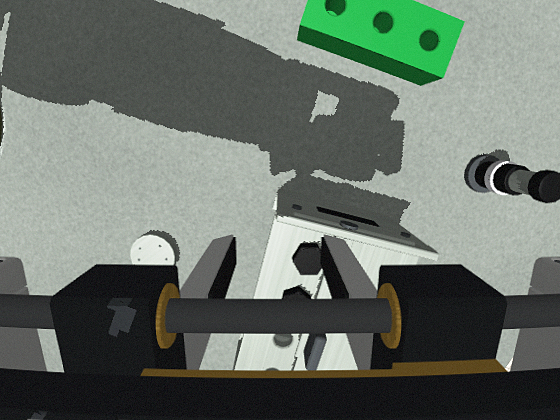

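>>> jog_arm(moves=[[[29.5,-39,0,0,-0.1,-4.7],[29.5,-39,0,0,-0.1,-4.7],[29.5,-39,0,0,0,-4.7],[0,0,-25,0,0,0],[0,0,-25,0,0,0]]])

```text
clock: 1.7
eef_pos: [599.1, -24.7, 223.5]
eef_rot: [-0.65, 1.566, -0.519]
wrist_force: [-0.5, -0.6, -0.5]
finger_gap: 49.9
```

```bash
python3 -c "
from h import *
fix(9,[595.7,-16.8,161])
im,d,p=snap('wrist','w2')
s2=snap('side','s2')"
```

```text
t 1.7 tcp [599.1 -24.7 223.5] toolx [ 0.004 -0.002 -1.   ] jawdeg 7.47 F [-0.5 -0.6 -0.5] gap 49.9 q [-0.1   0.41  1.38 -0.    1.35 -0.23]
turn [0.1 0.2 1.5] shift [ -3.4   7.9 -62.5]
```

View pics/w2.png

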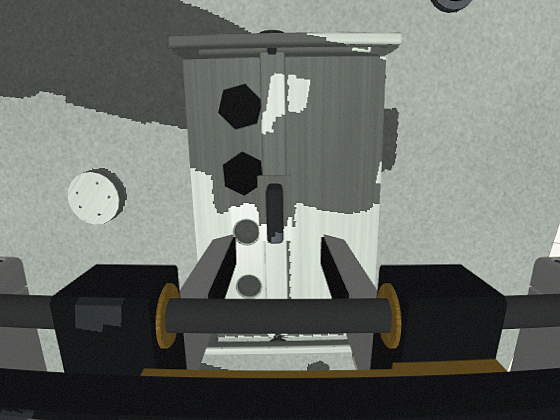

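Wrist view from above shows black heads at (240,105) and (241,173), empty holes at (246,231) and (248,285), and the tab at (275,213) between the fingers. I'll measure these while descending.

>>> jog_arm(moves=[[[-3.5,8,-22,0,0.2,1.5],[0,0,-20,0,0,0],[0,0,-20,0,0,0]]])

```text
clock: 2.1
eef_pos: [595.5, -14.9, 163.4]
eef_rot: [-1.211, 1.568, -1.05]
wrist_force: [0.2, -0.8, -0.1]
finger_gap: 49.6
```

```bash
cat > hexm.py <<'E'
from h import *
def hexes(name,zpl,mask,amin=150,amax=5000):
    im,d,p=load(name); out=[]
    for c in cv2.findContours(mask.astype(np.uint8),cv2.RETR_EXTERNAL,cv2.CHAIN_APPROX_NONE)[0]:
        a=cv2.contourArea(c)
        if not amin<a<amax: continue
        W=onplane(p,c.reshape(-1,2),zpl)[:,:2]
        h=cv2.convexHull(W.astype(np.float32)).reshape(-1,2)
        m=cv2.moments(h); ce=np.array([m['m10'],m['m01']])/m['m00']
        ang=np.radians(np.arange(0,60,1)); wd=[sum(np.ptp(h@[np.cos(t+k*np.pi/3),np.sin(t+k*np.pi/3)]) for k in range(3)) for t in ang]
        i=int(np.argmin(wd)); # flats normals
        mid=0
        e=[]
        t=ang[i]; A=[];b=[]
        for k in range(3):
            n=np.array([np.cos(t+k*np.pi/3),np.sin(t+k*np.pi/3)]); q=h@n; A.append(n); b.append((q.max()+q.min())/2)
        c2=np.linalg.lstsq(np.array(A),np.array(b),rcond=None)[0]
        uvc=c.reshape(-1,2).mean(0).round()
        out.append((uvc,ce.round(1),c2.round(1),i,round(wd[i]/3,1))); print(*out[-1])
    return out
E
python3 -c "
from hexm import *
fix(9,[595.7,-16.8,161])
im,d,p=load('w2'); hsv=cv2.cvtColor(im,cv2.COLOR_BGR2HSV)
m=(hsv[...,2]<50); m[:,:150]=0;m[:,263:]=0; m[:70]=0;m[215:]=0
print('heads');hexes('w2',128,m)
g=cv2.cvtColor(im,cv2.COLOR_BGR2GRAY)
for uv in([246,231],[248,285]):print(onplane(p,[uv],115),im[uv[1],uv[0]])
print('tab',onplane(p,[[267,213],[283,213],[275,184],[275,243]],167))
print(depthpts(p,[[240,105],[241,173],[275,213],[220,140],[246,231]],d).round(1))
"
```

```text
t 2.1 tcp [595.5 -14.9 163.4] toolx [ 0.001 -0.002 -1.   ] jawdeg 9.18 F [ 0.2 -0.8 -0.1] gap 49.6 q [-0.09  0.45  1.46 -0.    1.23 -0.24]
turn [ 0.1  0.1 -0.2] shift [ 0.2 -1.9 -2.4]
heads
[242. 173.] [566.    7.1] [566.4   7.1] 11 30.2
[240. 106.] [558.6  57.9] [558.7  57.9] 53 30.2
[[573.54150087 -44.11990488 115.        ]] [78 83 78]
[[580.76881367 -95.01386989 115.        ]] [66 70 67]
tab [[589.69019733 -12.89352375 167.        ]
 [600.68754451 -11.46140497 167.        ]
 [592.5956806    7.92490592 167.        ]
 [597.98869551 -33.90483211 167.        ]]
[[559.   58.9 129.4]
 [565.2   7.4 128.6]
 [595.2 -12.1 167.2]
 [544.2  30.4 116.4]
 [566.7 -80.1   1. ]]
```

>>> jog_arm(moves=[[[0,0,-2,0,0,0],[0,0,0,0,0,0],[0,0,0,0,0,0],[0,0,0,0,0,0]]], gripper=-1, squeeze=25)

```text
clock: 2.5
eef_pos: [595.9, -13.8, 164.5]
eef_rot: [-0.884, 1.567, -0.722]
wrist_force: [-1.0, -0.1, 0.5]
finger_gap: 21.5
```

>>> jog_arm(moves=[[[15.8,2.5,0,0,0,0],[15.8,2.5,0,0,0,0],[15.8,2.5,0,0,0,0],[8,1.3,0,0,0,0]]])

```text
clock: 2.9
eef_pos: [651.2, -5.5, 165.8]
eef_rot: [-2.061, 1.567, -1.901]
wrist_force: [-2.5, -1.4, -2.2]
finger_gap: 11.9
```

```bash
python3 -c "
from h import *
jaw()"
```

```text
t 2.9 tcp [651.2  -5.5 165.8] toolx [-0.001 -0.003 -1.   ] jawdeg 9.21 F [-2.5 -1.4 -2.2] gap 11.9 q [-0.06  0.57  1.27 -0.    1.3  -0.22]
```

>>> jog_arm(moves=[[[4,0.6,-1,0,0,0],[4,0.6,-1,0,0,0],[2,0.3,0,0,0,0],[2,0.3,0,0,0,0]]])

```text
clock: 3.3
eef_pos: [659.3, -4.3, 165.7]
eef_rot: [-2.998, 1.557, -2.838]
wrist_force: [-18.1, -1.9, 3.9]
finger_gap: 11.9
```

```bash
python3 -c "
from h import *
jaw()"
```

```text
t 3.3 tcp [659.3  -4.3 165.7] toolx [-0.013 -0.004 -1.   ] jawdeg 9.19 F [-18.1  -1.9   3.9] gap 11.9 q [-0.06  0.6   1.23 -0.01  1.33 -0.22]
```

>>> jog_arm(moves=[[[-1,0,0,0,0,0],[0,0,0,0,0,0],[0,0,0,0,0,0],[0,0,35,0,-0.7,0],[-10,-10,45,0,0,0]]], gripper=0.0)

```text
clock: 3.8
eef_pos: [646.7, -13.4, 242.6]
eef_rot: [-2.929, 1.562, -2.768]
wrist_force: [-0.3, 0.0, -0.1]
finger_gap: 46.0
```

```bash
python3 -c "
from h import *
fix(11,[566,5.5,170])
snap('side','s3');snap('scene','c3')
"
python3 - <<'E'
import cv2,numpy as np
a=cv2.imread('pics/side0.png')[140:300,190:390]
b=cv2.imread('pics/s3.png')[140:300,190:390]
cv2.imwrite('pics/v4.png',cv2.resize(b,None,fx=3,fy=3))
E
```

```text
t 3.8 tcp [646.7 -13.4 242.6] toolx [-0.008 -0.003 -1.   ] jawdeg 9.27 F [-0.3  0.  -0.1] gap 46.0 q [-0.08  0.51  1.18 -0.    1.45 -0.24]
turn [ 0.2 -0.5  1.7] shift [-80.7  18.9 -72.6]
```

View pics/v4.png

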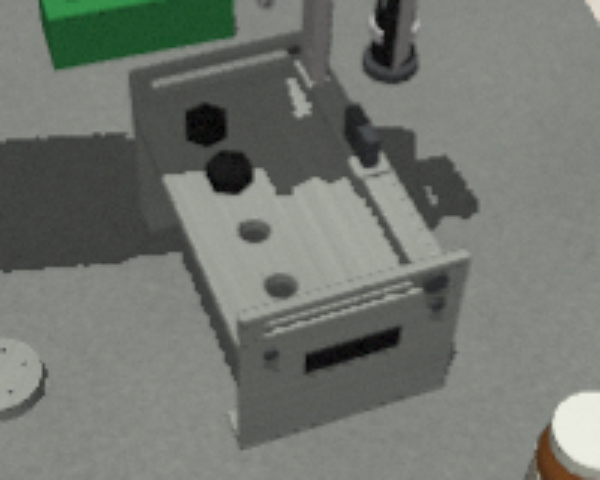

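The side view shows the bar fully back at its stop, with black heads at crop (206,124) and (229,171). Next I hover over the black bolt in hole 2.

>>> jog_arm(moves=[[[-40,9,-10,0,-0.5,1.7],[-40,9,-15,0,0,0],[0,0,-30,0,0,0],[0,0,-15,0,0,0],[0,0,0,0,0,0]]])

```text
clock: 4.4
eef_pos: [565.5, 3.5, 177.2]
eef_rot: [-0.425, 1.553, -0.235]
wrist_force: [0.2, 0.2, 0.5]
finger_gap: 46.9
```

```bash
python3 -c "
from hexm import *
fix(11,[566,5.5,136.5])
im,d,p=snap('wrist','w5'); hsv=cv2.cvtColor(im,cv2.COLOR_BGR2HSV)
s=manip.read_state()
print('tip px',proj(p,[s['eef_pos']-[0,0,19],s['eef_pos']]))
m=(hsv[...,2]<50); m[330:]=0
print('heads');hexes('w5',128,m)
"
```

```text
t 4.4 tcp [565.5   3.5 177.2] toolx [ 0.018 -0.004 -1.   ] jawdeg 10.93 F [0.2 0.2 0.5] gap 46.9 q [-0.06  0.37  1.55 -0.    1.21 -0.25]
turn [0.2 1.  0.1] shift [  0.5   2.  -40.7]
tip px [[278.85730936 250.19889181]
 [279.54452237 262.89093206]]
heads
[282. 292.] [573.2 -28.6] [573.6 -32.4] 40 105.9
[280. 232.] [565.6   8.2] [565.6   8.1] 12 31.0
[282. 152.] [558.4  58. ] [558.4  58. ] 52 29.6
[543.  10.] [703.6 179. ] [703.6 179.1] 47 20.3
[509.  18.] [682.6 168.4] [682.8 168.1] 44 20.9
[492.  28.] [673.6 161.1] [674.1 161.5] 42 22.5
```

View pics/w5.png

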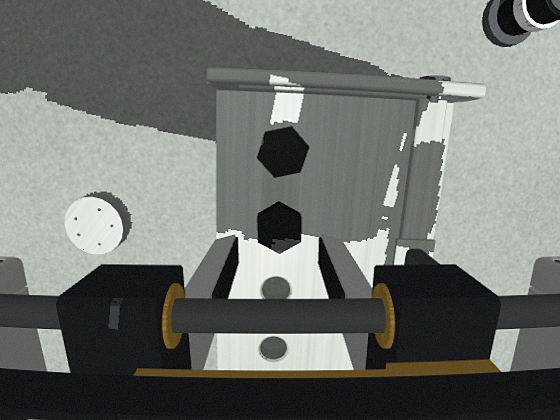

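Wrist view shows black head 2 at (280,232) between the open fingers, with flats facing the pads. Descending and gripping.

>>> jog_arm(moves=[[[0.2,3,-14,0.2,1,0.1],[0,0,-14,0,0,0],[0,0,-9,0,0,0],[0,0,-1,0,0,0],[0,0,0,0,0,0]]])

```text
clock: 4.95
eef_pos: [567.6, 6.7, 138.1]
eef_rot: [-0.457, 1.569, -0.264]
wrist_force: [0.0, 0.2, 0.5]
finger_gap: 46.7
```

```bash
python3 -c "
from hexm import *
fix(11,[565.7,6.5,136.5])
"
```

```text
t 4.95 tcp [567.6   6.7 138.1] toolx [ 0.002 -0.    -1.   ] jawdeg 11.03 F [0.  0.2 0.5] gap 46.7 q [-0.05  0.42  1.57 -0.    1.15 -0.24]
turn [ 0.   0.1 -0. ] shift [-1.9 -0.2 -1.6]
```

>>> jog_arm(moves=[[[-1.8,0,-1.5,0,0,0],[0,0,0,0,0,0],[0,0,0,0,0,0],[0,0,0,0,0,0],[0,0,0,0,0,0]]], gripper=-1, squeeze=45)

```text
clock: 5.45
eef_pos: [565.8, 6.5, 137.3]
eef_rot: [-0.387, 1.568, -0.195]
wrist_force: [0.4, 1.2, -3.0]
finger_gap: 29.2
```

>>> jog_arm(moves=[[[0,0,10,0,0,0],[0,0,20,0,0,0],[0,0,30,0,0,0],[0,0,30,0,0,0],[0,0,30,0,0,0]]])

```text
clock: 5.95
eef_pos: [564.9, 6.7, 259.5]
eef_rot: [2.918, 1.57, 3.11]
wrist_force: [1.0, 0.3, -3.4]
finger_gap: 29.3
```

```bash
python3 -c "
from hexm import *
jaw()
im,d,p=load('w1'); hsv=cv2.cvtColor(im,cv2.COLOR_BGR2HSV)
P,im,d,p=__import__('m').cloud('w1')
# green block top face
g=(hsv[...,0]>50)&(hsv[...,0]<80)&(hsv[...,1]>120)
top=g&(P[...,2]>55)
print(top.sum(), np.percentile(P[top][:,2],[5,50,95]))
c=P[top]; print(cv2.minAreaRect(c[:,:2].astype(np.float32)))
print(depthpts(p,[[336,8],[383,22],[429,41]],d), onplane(p,[[336,8],[383,22],[429,41]],60))
"
```

```text
t 5.95 tcp [564.9   6.7 259.5] toolx [-0.001  0.    -1.   ] jawdeg 11.01 F [ 1.   0.3 -3.4] gap 29.3 q [-0.05  0.31  1.43 -0.    1.41 -0.25]
7238 [58.49359681 60.26193799 61.80344926]
((557.61865234375, 213.07232666015625), (305.1790771484375, 274.8809509277344), 46.40959167480469)
[[485.69242217 323.1802447   23.16844434]
 [541.77365315 327.44514199  33.6935762 ]
 [599.95771465 330.18033228  36.58916561]] [[485.3480191  308.6110846   60.        ]
 [537.84066616 316.48618803  60.        ]
 [593.00920729 320.19577194  60.        ]]
```

Bolt lifted (gap 29.3, -3 N). I go up over the cheek toward green, then look.

>>> jog_arm(moves=[[[0,0,30,0,0,0],[0,5,25,0,0,0],[7,43,0,0,0,0],[7,43,0,0,0,0],[7,43,0,0,0,0]]])

```text
clock: 6.45
eef_pos: [585.7, 140.0, 327.1]
eef_rot: [-0.235, 1.561, -0.051]
wrist_force: [0.0, -0.7, -3.5]
finger_gap: 29.4
```

>>> jog_arm(moves=[[[0,40,0,0,0,0],[0,30,0,0,0,0],[0,0,0,0,0,0]]])

```text
clock: 6.75
eef_pos: [584.4, 217.3, 328.7]
eef_rot: [-0.161, 1.561, 0.028]
wrist_force: [0.2, -1.3, -3.5]
finger_gap: 28.9
```

```bash
cat > green.py <<'E'
from hexm import *
import sys
fix(11); im,d,p=snap('wrist',sys.argv[1]); hsv=cv2.cvtColor(im,cv2.COLOR_BGR2HSV)
lo,hi=((100,130) if len(sys.argv)>2 else (50,80))
P=__import__('m').cloud(sys.argv[1])[0]
g=((hsv[...,0]>lo)&(hsv[...,0]<hi)&(hsv[...,1]>120)).astype(np.uint8)
top=(g>0)&(P[...,2]>57)&(P[...,2]<64)&(d>0)
print('top z',np.median(P[top][:,2]), cv2.minAreaRect(P[top][:,:2].astype(np.float32)))
# dark hole blobs enclosed
cs,h=cv2.findContours(top.astype(np.uint8),cv2.RETR_CCOMP,cv2.CHAIN_APPROX_NONE)
for c,hh in zip(cs,h[0]):
    if hh[3]>=0 and cv2.contourArea(c)>80:
        W=onplane(p,c.reshape(-1,2),60); print('hole',c.reshape(-1,2).mean(0).round(),cv2.minEnclosingCircle(W[:,:2].astype(np.float32)), W.mean(0).round(1))
E
python3 green.py w6
```

```text
t 6.75 tcp [584.4 217.3 328.7] toolx [ 0.01  0.   -1.  ] jawdeg 10.82 F [ 0.2 -1.3 -3.5] gap 28.9 q [ 0.3   0.42  1.13 -0.    1.59  0.11]
turn [-0.   0.6  0.2] shift None
top z 60.2203601564776 ((600.634521484375, 307.6709289550781), (98.25981140136719, 306.0633239746094), 81.91026306152344)
hole [297. 107.] ((592.3519897460938, 321.2763671875), 12.3775053024292) [592.3 321.3  60. ]
hole [255. 103.] ((538.1936645507812, 316.84954833984375), 12.023482322692871) [538.2 316.7  60. ]
hole [212.  98.] ((483.094970703125, 312.2611083984375), 12.039146423339844) [483.4 312.   60. ]
```

View pics/w6.png

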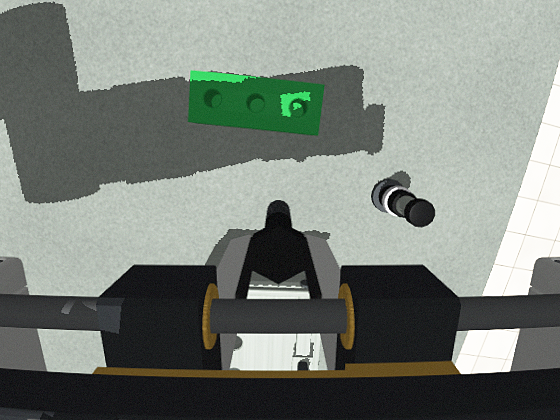

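Wrist view shows the green holes at (297,107), (255,103) and (212,98), with the bolt held straight, tip at (279,207). I'll use the hole at (592,321).

>>> jog_arm(moves=[[[3,34,-15,0,0.6,0.2],[3,34,-15,0,0,0],[2,28,-30,0,0,0],[0,6,-40,0,0,0],[0,0,-15,0,0,0]]])

```text
clock: 7.3
eef_pos: [594.1, 315.9, 216.0]
eef_rot: [-0.018, 1.565, 0.169]
wrist_force: [-0.2, 0.0, -2.8]
finger_gap: 29.5
```

```bash
python3 -c "
from h import *
fix(11,[592.3,319.6,190])
im,d,p=snap('wrist','w7')
s=manip.read_state(); print(proj(p,[s['eef_pos']-[0,0,121.5],[592.3,321,60]]))
cv2.imwrite('pics/w7c.png',cv2.resize(im[120:300,160:400],None,fx=2.5,fy=2.5))"
```

```text
t 7.3 tcp [594.1 315.9 216. ] toolx [ 0.006  0.001 -1.   ] jawdeg 10.68 F [-0.2  0.  -2.8] gap 29.5 q [ 0.43  0.58  1.14 -0.    1.41  0.25]
turn [-0.1  0.3  0.3] shift [ -1.8   3.7 -26. ]
[[277.36004004 210.39599482]
 [276.6083987  197.18239127]]
```

View pics/w7c.png

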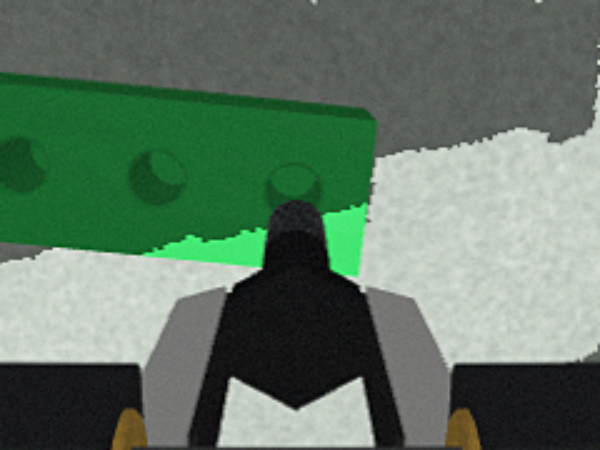

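>>> jog_arm(moves=[[[-2,3.7,-8,0,0.3,0.3],[0,0,-10,0,0,0],[0,0,-10,0,0,0],[0,0,-6,0,0,0],[0,0,0,0,0,0]]])

```text
clock: 7.85
eef_pos: [593.5, 316.7, 182.4]
eef_rot: [0.37, 1.567, 0.559]
wrist_force: [0.1, 0.0, -2.6]
finger_gap: 29.5
```

```bash
python3 -c "
from h import *
fix(11,[592,319.6,134])"
```

```text
t 7.85 tcp [593.5 316.7 182.4] toolx [ 0.003  0.002 -1.   ] jawdeg 10.81 F [ 0.1  0.  -2.6] gap 29.5 q [0.44 0.61 1.18 0.   1.35 0.25]
turn [-0.1  0.2  0.2] shift [ -1.5   2.9 -48.4]
```

>>> jog_arm(moves=[[[-1.5,3,0,0,0.2,0.2],[-1,1.5,0,0,0,0],[0,0,-8,0,0,0],[0,0,-8,0,0,0],[0,0,0,0,0,0]]])

```text
clock: 8.35
eef_pos: [591.5, 321.6, 166.7]
eef_rot: [0.702, 1.567, 0.895]
wrist_force: [1.1, -0.5, -3.2]
finger_gap: 29.4
```

```bash
python3 -c "
from h import *
fix(11,[592,319.6,134])"
```

```text
t 8.35 tcp [591.5 321.6 166.7] toolx [ 0.002  0.003 -1.   ] jawdeg 11.03 F [ 1.1 -0.5 -3.2] gap 29.4 q [0.44 0.62 1.19 0.   1.32 0.25]
turn [-0.2  0.1 -0. ] shift [  0.5  -2.  -32.7]
```

>>> jog_arm(moves=[[[0,-0.8,-8,0,0,0],[0,0,-8,0,0,0],[0,0,-8,0,0,0],[0,0,-4,0,0,0],[0,0,0,0,0,0]]])

```text
clock: 8.85
eef_pos: [591.7, 320.7, 135.7]
eef_rot: [0.686, 1.567, 0.879]
wrist_force: [2.9, 0.4, -3.1]
finger_gap: 29.3
```

```bash
python3 -c "
from h import *
fix(11,[592,319.6,134])"
```

```text
t 8.85 tcp [591.7 320.7 135.7] toolx [ 0.002  0.003 -1.   ] jawdeg 11.01 F [ 2.9  0.4 -3.1] gap 29.3 q [0.44 0.65 1.22 0.   1.27 0.25]
turn [-0.2  0.1 -0. ] shift [ 0.3 -1.1 -1.7]
```

>>> jog_arm(moves=[[[0,0,0,0,0,0],[0,0,0,0,0,0],[0,0,20,0,0,0],[0,0,30,0,0,0],[0,-10,30,0,0,0]]], gripper=0.0)

```text
clock: 9.35
eef_pos: [589.8, 310.9, 215.1]
eef_rot: [2.813, 1.567, 3.007]
wrist_force: [-0.2, -0.6, -0.4]
finger_gap: 46.7
```

>>> jog_arm(moves=[[[-5,-46,5,0,0,-4],[-6,-46,0,0,0,-4],[-6,-46,0,0,0,-4],[-6,-46,0,0,0,-4],[-6,-46,0,0,0,-2]]])

```text
clock: 9.85
eef_pos: [559.7, 78.4, 228.1]
eef_rot: [0.578, 1.562, 0.452]
wrist_force: [0.7, -0.1, -0.7]
finger_gap: 47.2
```

```bash
python3 -c "
from h import *
fix(-7,[558.4,56.6,136.5])
im,d,p=snap('wrist','w8');snap('side','s8')
P=__import__('m').cloud('s8')[0]; im=load('s8')[0]
m=((im.max(2)<50)&(P[...,1]>240)&(P[...,1]<400)&(P[...,0]>400)&(P[...,0]<700)&(P[...,2]>90)); print(m.sum(),P[m].mean(0),P[m][:,2].max())
"
```

```text
t 9.85 tcp [559.7  78.4 228.1] toolx [ 0.008  0.004 -1.   ] jawdeg -7.19 F [ 0.7 -0.1 -0.7] gap 47.2 q [0.07 0.33 1.48 0.   1.33 0.2 ]
turn [-0.2  0.5  0.2] shift [ -1.3 -21.8 -91.6]
99 [590.65222307 309.19425489 113.09640828] 126.68868087755959
```

>>> jog_arm(moves=[[[-1,-21,-25,-0.2,0.5,0.2],[0,0,-25,0,0,0],[0,0,-15,0,0,0],[0,0,0,0,0,0]]])

```text
clock: 10.35
eef_pos: [559.6, 53.9, 164.7]
eef_rot: [0.238, 1.566, 0.111]
wrist_force: [-0.6, -0.8, -0.5]
finger_gap: 47.1
```

```bash
python3 -c "
from hexm import *
fix(-7,[558.4,56.6,136.5])
im,d,p=snap('wrist','w9'); hsv=cv2.cvtColor(im,cv2.COLOR_BGR2HSV)
m=(hsv[...,2]<50); m[330:]=0;m[:150]=0; m[:,:240]=0;m[:,320:]=0
hexes('w9',128,m)
"
```

```text
t 10.35 tcp [559.6  53.9 164.7] toolx [ 0.005  0.001 -1.   ] jawdeg -7.24 F [-0.6 -0.8 -0.5] gap 47.1 q [0.03 0.38 1.56 0.   1.2  0.16]
turn [-0.   0.3  0.2] shift [ -1.2   2.7 -28.2]
[276. 230.] [558.7  61.4] [558.6  59.7] 52 30.9
```

>>> jog_arm(moves=[[[-1,3,-10,0,0.3,0.2],[0,0,-10,0,0,0],[0,0,-6,0,0,0],[0,0,-2,0,0,0]]])

```text
clock: 10.8
eef_pos: [560.0, 58.6, 138.5]
eef_rot: [0.326, 1.566, 0.205]
wrist_force: [0.3, 0.7, 0.0]
finger_gap: 47.2
```

```bash
python3 -c "
from hexm import *
fix(-7,[558.4,57,136.5])
"
```

```text
t 10.8 tcp [560.   58.6 138.5] toolx [ 0.005  0.001 -1.   ] jawdeg -6.9 F [0.3 0.7 0. ] gap 47.2 q [0.04 0.41 1.58 0.   1.15 0.16]
turn [-0.1  0.3 -0.1] shift [-1.6 -1.6 -2. ]
```

>>> jog_arm(moves=[[[-1.5,-1.5,-2,0,0.3,0],[0,0,0,0,0,0],[0,0,0,0,0,0],[0,0,0,0,0,0],[0,0,0,0,0,0]]], gripper=-1)

```text
clock: 11.3
eef_pos: [558.5, 57.0, 136.4]
eef_rot: [2.401, 1.569, 2.28]
wrist_force: [0.0, 0.6, -2.1]
finger_gap: 29.8
```

>>> jog_arm(moves=[[[0,0,10,0,0,0],[0,0,20,0,0,0],[0,0,40,0,0,0],[0,0,45,0,0,0],[0,0,45,0,0,0]]])

```text
clock: 11.8
eef_pos: [556.7, 56.6, 297.3]
eef_rot: [-3.089, 1.562, 3.073]
wrist_force: [0.4, 0.7, -3.5]
finger_gap: 29.7
```

>>> jog_arm(moves=[[[-15,40,15,0,0,0],[-20,40,0,0,0,0],[-20,40,0,0,0,0],[-10,20,0,0,0,0],[0,0,0,0,0,0]]])

```text
clock: 12.3
eef_pos: [489.2, 200.1, 324.3]
eef_rot: [0.639, 1.565, 0.516]
wrist_force: [0.1, 0.7, -3.2]
finger_gap: 29.5
```

```bash
sed -i 's/^fix(11)/fix(-7)/' green.py; python3 green.py w10
```

```text
t 12.3 tcp [489.2 200.1 324.3] toolx [ 0.005  0.003 -1.   ] jawdeg -7.1 F [ 0.1  0.7 -3.2] gap 29.5 q [0.32 0.19 1.43 0.   1.52 0.44]
turn [-0.2  0.3  0.1] shift None
top z 60.2536429368389 ((604.6587524414062, 301.277099609375), (109.8487548828125, 317.4529113769531), 76.8441390991211)
hole [262. 100.] ((483.69366455078125, 311.6076354980469), 12.132331848144531) [483.7 312.   60. ]
hole [304.  91.] ((537.3796997070312, 316.88446044921875), 12.02176570892334) [537.2 316.9  60. ]
```

>>> jog_arm(moves=[[[-2,40,-15,-0.2,0.3,0.1],[-2,40,-20,0,0,0],[-2,25,-30,0,0,0],[0,3,-30,0,0,0],[0,0,-15,0,0,0]]])

```text
clock: 12.85
eef_pos: [486.7, 306.5, 214.4]
eef_rot: [0.098, 1.565, -0.03]
wrist_force: [-1.1, 0.1, -2.5]
finger_gap: 29.4
```

>>> jog_arm(moves=[[[0,0,-10,0,0,0],[0,0,0,0,0,0]]])

```text
clock: 13.05
eef_pos: [487.1, 304.6, 201.9]
eef_rot: [-0.663, 1.567, -0.793]
wrist_force: [-0.7, 0.2, -3.1]
finger_gap: 29.3
```

```bash
python3 -c "
from hexm import *
fix(-7,[483.6,310.3,190])
"
```

```text
t 13.05 tcp [487.1 304.6 201.9] toolx [ 0.002 -0.003 -1.   ] jawdeg -7.43 F [-0.7  0.2 -3.1] gap 29.3 q [ 0.5   0.37  1.48 -0.    1.29  0.63]
turn [0.1 0.1 0.4] shift [ -3.5   5.7 -11.9]
```

>>> jog_arm(moves=[[[-3.5,5.7,0,0,0,0.3],[0,0,0,0,0,0],[0,0,-8,0,0,0],[0,0,-8,0,0,0],[0,0,0,0,0,0]]])

```text
clock: 13.55
eef_pos: [485.1, 309.9, 188.2]
eef_rot: [0.09, 1.564, -0.036]
wrist_force: [0.2, -0.2, -3.8]
finger_gap: 29.5
```

```bash
python3 -c "
from hexm import *
fix(-7,[483.6,310.3,134])
"
```

```text
t 13.55 tcp [485.1 309.9 188.2] toolx [ 0.007 -0.    -1.   ] jawdeg -7.21 F [ 0.2 -0.2 -3.8] gap 29.5 q [ 0.51  0.38  1.49 -0.    1.26  0.63]
turn [0.  0.4 0.2] shift [ -1.5   0.4 -54.2]
```

>>> jog_arm(moves=[[[-1.6,0.5,-8,0,0.3,0.2],[0,0,-9,0,0,0],[0,0,-9,0,0,0],[0,0,0,0,0,0]]])

```text
clock: 13.95
eef_pos: [491.6, 315.3, 179.4]
eef_rot: [0.622, 1.532, 0.501]
wrist_force: [-0.1, -0.2, -3.8]
finger_gap: 30.0
```

```bash
python3 -c "
from hexm import *
fix(-7,[483.6,310.3,134])
"
```

```text
t 13.95 tcp [491.6 315.3 179.4] toolx [ 0.034  0.019 -0.999] jawdeg -6.99 F [-0.1 -0.2 -3.8] gap 30.0 q [ 0.51  0.39  1.5  -0.    1.21  0.63]
turn [-1.1  1.9 -0. ] shift [ -8.   -5.  -45.4]
```

```bash
python3 green.py w11; python3 -c "
from hexm import *
im=load('w11')[0]
cv2.imwrite('pics/w11c.png',cv2.resize(im[120:300,160:400],None,fx=2.5,fy=2.5))"
```

```text
t 13.95 tcp [491.6 315.3 179.4] toolx [ 0.034  0.019 -0.999] jawdeg -6.99 F [-0.1 -0.2 -3.8] gap 30.0 q [ 0.51  0.39  1.5  -0.    1.21  0.63]
turn [-1.1  1.9 -0. ] shift None
top z 60.15861918456375 ((525.220947265625, 338.2239685058594), (170.15199279785156, 64.37079620361328), 1.912662148475647)
hole [247. 193.] ((470.3634338378906, 336.52197265625), 11.615767478942871) [470.4 336.5  60. ]
hole [308. 184.] ((524.3037719726562, 338.5307312011719), 11.712814331054688) [524.2 338.3  60. ]
```

View pics/w11c.png

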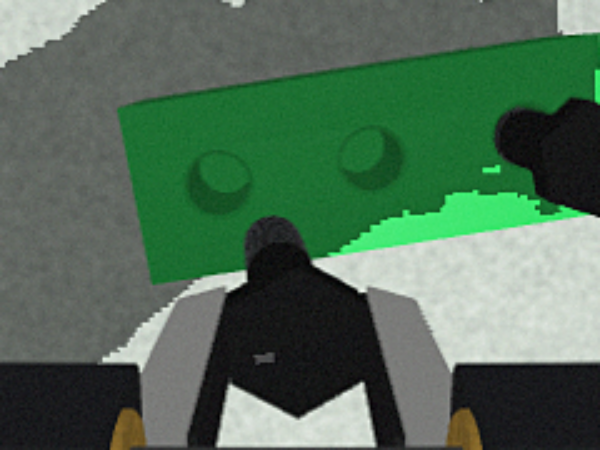

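The green block has just been knocked aside: its holes are now at crop (219,182) and (371,157), i.e. (470,336) and (524,338). The placed bolt still stands in it. I raise, re-level and re-aim.

>>> jog_arm(moves=[[[0,0,20,0,0,0],[-8,-5,0,-1.1,1.9,0],[-7,12,0,0,0,0],[-6,12,0,0,0,0],[0,0,0,0,0,0]]])

```text
clock: 14.5
eef_pos: [468.2, 335.6, 196.5]
eef_rot: [-2.428, 1.565, -2.549]
wrist_force: [0.3, -0.4, -3.6]
finger_gap: 29.7
```

```bash
python3 green.py w12; python3 -c "
from hexm import *
fix(-7,[470.4,334.8,190])
im=load('w12')[0]
p=load('w12')[2]; s=manip.read_state(); print(proj(p,[s['eef_pos']-[0,0,121.5],[470.4,336.5,60]]))
cv2.imwrite('pics/w12c.png',cv2.resize(im[120:300,160:400],None,fx=2.5,fy=2.5))"
```

```text
t 14.5 tcp [468.2 335.6 196.5] toolx [-0.005 -0.003 -1.   ] jawdeg -6.96 F [ 0.3 -0.4 -3.6] gap 29.7 q [ 0.56  0.38  1.47 -0.    1.29  0.68]
turn [ 0.2 -0.3 -0. ] shift None
top z 60.16353278545782 ((525.2469482421875, 338.29266357421875), (170.11419677734375, 64.55880737304688), 1.7143443822860718)
hole [338. 196.] ((524.3319702148438, 338.5279846191406), 11.689820289611816) [524.1 338.6  60. ]
t 14.55 tcp [468.5 335.  196.4] toolx [-0.005 -0.004 -1.   ] jawdeg -6.97 F [-0.1 -0.8 -3.9] gap 29.4 q [ 0.56  0.38  1.48 -0.    1.29  0.68]
turn [ 0.2 -0.3 -0. ] shift [ 1.9 -0.2 -6.4]
[[279.43515589 210.11864201]
 [281.27248239 204.70933583]]
```

View pics/w12c.png

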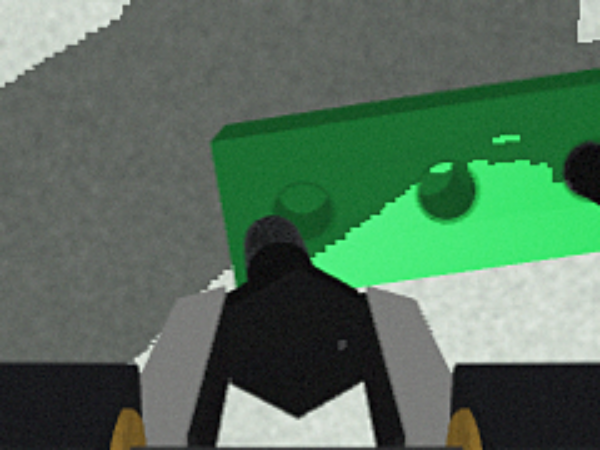

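The knock skewed the bolt in the grip, with the tip at crop (274,225) instead of (297,213). I'll measure the tilt from depth against the earlier straight view w7.

```bash
cat > tilt.py <<'E'
from hexm import *
import sys
from m import cloud
def shank(name,tcp,jd,bright=False):
    P,im,d,p=cloud(name); a=np.radians(jd); j=np.array([np.cos(a),np.sin(a)]); n=np.array([-j[1],j[0]])
    q=P-np.array(tcp); L=q[...,:2]@j; N=q[...,:2]@n; Z=q[...,2]
    for z0 in (-115,-105,-95,-85,-75,-65,-55,-45):
        m=(abs(Z-z0)<5)&(abs(L)<30)&(abs(N)<30)&(d>0)
        if m.sum()>8: print(z0,m.sum(),'L mid',round((L[m].min()+L[m].max())/2,1),'w',round(np.ptp(L[m]),1),'N max',round(np.percentile(N[m],95),1))
E
python3 -c "
from tilt import *
print('ref w7');shank('w7',[594.1,315.9,216],10.7)
print('w12');shank('w12',[468.3,335.4,196.5],-7)"
```

```text
ref w7
-115 38 L mid -0.6 w 19.2 N max 10.5
-105 54 L mid -0.2 w 19.6 N max 10.4
-95 58 L mid -0.2 w 19.1 N max 10.6
-85 72 L mid -0.2 w 19.8 N max 10.4
-75 79 L mid -0.7 w 19.7 N max 10.4
-65 82 L mid -0.6 w 19.0 N max 10.3
-55 93 L mid -0.4 w 19.1 N max 10.3
-45 38 L mid -0.1 w 14.9 N max 10.1
w12
-115 18 L mid -9.3 w 18.3 N max 5.5
-105 43 L mid -9.6 w 17.3 N max 6.1
-95 49 L mid -8.8 w 17.4 N max 6.3
-85 49 L mid -7.4 w 17.6 N max 6.9
-75 67 L mid -6.3 w 18.4 N max 7.4
-65 76 L mid -5.6 w 18.4 N max 7.8
-55 73 L mid -5.4 w 16.3 N max 8.2
-45 42 L mid -7.5 w 9.5 N max 8.8
```

>>> jog_arm(moves=[[[2,1,0,2,-4.7,0],[0,0,0,0,0,0],[0,0,0,0,0,0]]])

```text
clock: 14.85
eef_pos: [470.2, 336.2, 195.3]
eef_rot: [0.502, 1.489, 0.382]
wrist_force: [-0.2, 0.1, -3.2]
finger_gap: 29.5
```

```bash
python3 -c "
from tilt import *
fix(-7,[470.4,336,190])
s,R=jaw(False); snap('wrist','w13'); shank('w13',s['eef_pos'],-7)"
```

```text
t 14.85 tcp [470.2 336.2 195.3] toolx [ 0.076  0.031 -0.997] jawdeg -6.99 F [-0.2  0.1 -3.2] gap 29.5 q [ 0.56  0.34  1.54 -0.02  1.18  0.69]
turn [-1.7  4.4 -0.1] shift [ 0.2 -0.2 -5.3]
-115 14 L mid -0.5 w 18.4 N max 10.2
-105 45 L mid -1.2 w 17.1 N max 10.2
-95 54 L mid -1.1 w 17.8 N max 10.2
-85 51 L mid -0.6 w 17.3 N max 10.2
-75 59 L mid -0.3 w 18.2 N max 10.5
-65 80 L mid -0.5 w 18.1 N max 10.4
-55 70 L mid -0.7 w 16.5 N max 10.5
-45 43 L mid -3.6 w 9.5 N max 10.6
```

Bolt is vertical again and centred. Inserting.

>>> jog_arm(moves=[[[0.3,0,-8,0,0,0],[0,0,-8,0,0,0],[0,0,-8,0,0,0],[0,0,0,0,0,0]]])

```text
clock: 15.3
eef_pos: [470.9, 335.7, 168.2]
eef_rot: [0.498, 1.493, 0.376]
wrist_force: [0.1, 0.4, -3.3]
finger_gap: 29.6
```

```bash
python3 -c "
from h import *
fix(-7,[470.4,336,134])"
```

```text
t 15.3 tcp [470.9 335.7 168.2] toolx [ 0.072  0.029 -0.997] jawdeg -7.03 F [ 0.1  0.4 -3.3] gap 29.6 q [ 0.56  0.37  1.56 -0.02  1.13  0.69]
turn [-1.6  4.1 -0. ] shift [ -0.5   0.3 -34.2]
```

>>> jog_arm(moves=[[[0,0,-8,0,0,0],[0,0,-8,0,0,0],[0,0,-8,0,0,0],[0,0,-3,0,0,0],[0,0,0,0,0,0]]])

```text
clock: 15.8
eef_pos: [470.7, 335.6, 138.2]
eef_rot: [0.495, 1.494, 0.374]
wrist_force: [0.4, 0.9, -3.8]
finger_gap: 29.6
```

```bash
python3 -c "
from h import *
fix(-7,[470.4,336,134])"
```

```text
t 15.8 tcp [470.7 335.6 138.2] toolx [ 0.071  0.028 -0.997] jawdeg -7.03 F [ 0.4  0.9 -3.8] gap 29.6 q [ 0.56  0.41  1.59 -0.02  1.07  0.69]
turn [-1.6  4.1 -0. ] shift [-0.3  0.4 -4.2]
```

>>> jog_arm(moves=[[[0,0,0,0,0,0],[0,0,0,0,0,0],[-2,0,25,0,0,0],[-2,0,35,0,0,0],[0,-20,40,-1.6,4.1,0]]], gripper=0.0)

```text
clock: 16.3
eef_pos: [464.8, 315.8, 238.7]
eef_rot: [-2.562, 1.566, -2.682]
wrist_force: [-0.2, 0.1, 0.3]
finger_gap: 46.9
```

>>> jog_arm(moves=[[[5,-48,5,0,0,0],[5,-48,0,0,0,0],[5,-48,0,0,0,0],[5,-48,0,0,0,0],[5,-48,0,0,0,0]]])

```text
clock: 16.8
eef_pos: [491.6, 71.9, 254.3]
eef_rot: [0.419, 1.56, 0.306]
wrist_force: [1.5, 0.2, 1.0]
finger_gap: 47.1
```

>>> jog_arm(moves=[[[5,-48,0,0,0,0],[5,-48,0,0,0,0],[5,-48,0,0,0,0],[5,-48,0,0,0,0],[5,-48,0,0,0,0]]])

```text
clock: 17.3
eef_pos: [516.5, -177.2, 259.5]
eef_rot: [0.158, 1.551, 0.046]
wrist_force: [0.5, 0.7, -1.0]
finger_gap: 47.0
```

>>> jog_arm(moves=[[[5,-48,0,0,0,0],[5,-48,0,0,0,0],[5,-48,0,0,0,0],[0,0,0,0,0,0]]])

```text
clock: 17.7
eef_pos: [530.5, -331.3, 261.9]
eef_rot: [0.008, 1.546, -0.109]
wrist_force: [-0.4, 0.7, -1.5]
finger_gap: 47.3
```

```bash
python3 -c "
from h import *
fix(-7,[535,-350,250])
snap('wrist','w14');snap('scene','c14')"
```

```text
t 17.7 tcp [ 530.5 -331.3  261.9] toolx [ 0.025 -0.003 -1.   ] jawdeg -6.7 F [-0.4  0.7 -1.5] gap 47.3 q [-0.62  0.44  1.25  0.01  1.43 -0.51]
turn [ 0.2  1.4 -0.3] shift [  4.5 -18.7 -11.9]
```

View pics/w14.png

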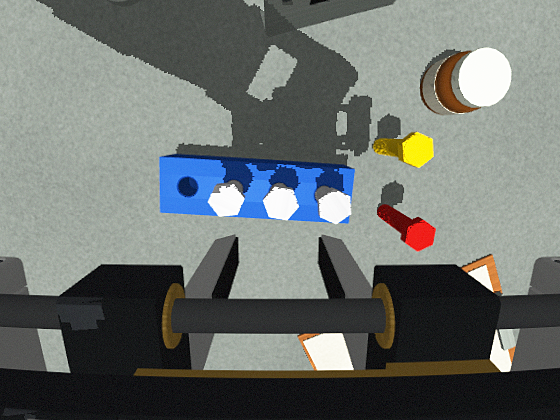

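Wrist view shows three bright heads at (226,201), (281,203) and (334,206) in the blue block, whose empty hole is at (187,187). Red (420,235) and yellow (418,150) stand off the block and are look-alikes, so I leave them. Measuring the hex orientation.

```bash
python3 -c "
from hexm import *
from m import cloud
P,im,d,p=cloud('w14'); hsv=cv2.cvtColor(im,cv2.COLOR_BGR2HSV)
m=(hsv[...,1]<60)&(hsv[...,2]>190)&(d>0)&(P[...,2]>115)&(P[...,2]<130)
m[:,:190]=0;m[:,360:]=0;m[:175]=0
hexes('w14',123,m)
print(np.median(P[m],0))
"
```

```text
[334. 206.] [ 587.3 -339.1] [ 587.3 -338.8] 59 29.9
[280. 202.] [ 536.  -329.2] [ 536.  -329.2] 13 29.9
[226. 200.] [ 485.7 -320.5] [ 485.4 -320. ] 29 29.8
[ 536.26830168 -329.41578302  123.72295614]
```

>>> jog_arm(moves=[[[28,-4,-25,0.2,1.4,3],[28,-4,-25,0,0,2.7],[0,0,-30,0,0,0],[0,0,-10,0,0,0],[0,0,0,0,0,0]]], gripper=-0.19)

```text
clock: 18.3
eef_pos: [590.7, -329.1, 175.3]
eef_rot: [-0.155, 1.564, -0.161]
wrist_force: [0.3, 0.3, 1.8]
finger_gap: 37.7
```

```bash
cat > wh.py <<'E'
from hexm import *
from m import cloud
import sys
n=sys.argv[1]; s,R=jaw(False); fix(float(sys.argv[2]),[float(v) for v in sys.argv[3:6]])
snap('wrist',n)
P,im,d,p=cloud(n); hsv=cv2.cvtColor(im,cv2.COLOR_BGR2HSV)
m=(hsv[...,1]<60)&(hsv[...,2]>150)&(d>0)&(P[...,2]>115)&(P[...,2]<131)&(np.hypot(P[...,0]-float(sys.argv[3]),P[...,1]-float(sys.argv[4]))<25)
hexes(n,123,m)
E
python3 wh.py w15 -1 587.3 -339.4 131.5
```

```text
t 18.3 tcp [ 590.7 -329.1  175.3] toolx [ 0.007 -0.001 -1.   ] jawdeg -0.3 F [0.3 0.3 1.8] gap 37.7 q [-0.56  0.62  1.18  0.    1.34 -0.56]
turn [ 0.1  0.4 -0.7] shift [ -3.4 -10.3 -43.8]
[275. 249.] [ 588.3 -341.2] [ 588.5 -340.4] 59 27.9
```

>>> jog_arm(moves=[[[-3.2,-10.3,0,0.1,0.4,-0.7],[0,0,0,0,0,0],[0,0,-12,0,0,0],[0,0,0,0,0,0]]])

```text
clock: 18.75
eef_pos: [587.8, -340.9, 169.1]
eef_rot: [-0.532, 1.564, -0.551]
wrist_force: [0.8, -0.0, -0.2]
finger_gap: 38.0
```

```bash
python3 wh.py w16 -1 587.6 -339.4 131.5;python3 -c "
import cv2
im=cv2.imread('pics/w16.png');cv2.imwrite('pics/w16c.png',cv2.resize(im[150:320,160:400],None,fx=2.5,fy=2.5))"
```

```text
t 18.75 tcp [ 587.8 -340.9  169.1] toolx [ 0.006 -0.004 -1.   ] jawdeg -1.11 F [ 0.8 -0.  -0.2] gap 38.0 q [-0.58  0.63  1.17  0.    1.33 -0.56]
turn [0.2 0.4 0.1] shift [ -0.2   1.5 -37.6]
[273. 234.] [ 585.8 -340.8] [ 586.7 -340.2] 58 28.1
```

View pics/w16c.png

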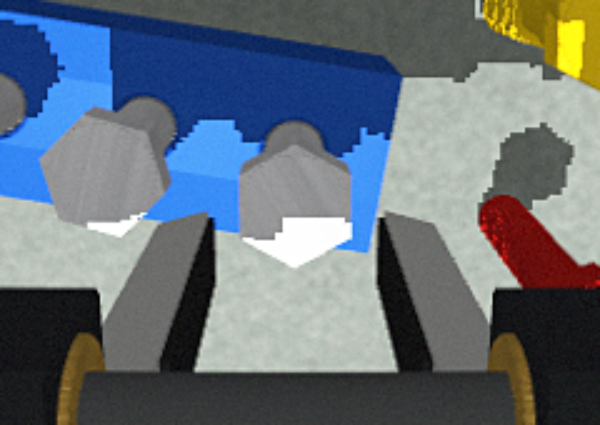

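>>> jog_arm(moves=[[[0.6,1.3,-10,0.2,0.4,0.1],[0,0,-10,0,0,0],[0,0,-10,0,0,0],[0,0,-5,0,0,0],[0,0,0,0,0,0]]])

```text
clock: 19.3
eef_pos: [588.6, -339.3, 131.6]
eef_rot: [-2.946, 1.57, -2.963]
wrist_force: [0.6, 0.8, 0.2]
finger_gap: 38.0
```

```bash
python3 -c "
from h import *
fix(-1,[587.8,-339.4,131.5])"
```

```text
t 19.3 tcp [ 588.6 -339.3  131.6] toolx [-0.001 -0.    -1.   ] jawdeg -0.99 F [0.6 0.8 0.2] gap 38.0 q [-0.58  0.67  1.2  -0.    1.27 -0.56]
turn [ 0.  -0.1 -0. ] shift [-0.8 -0.1 -0.1]
```

>>> jog_arm(moves=[[[-0.5,0,0,0,0,0],[0,0,0,0,0,0],[0,0,0,0,0,0],[0,0,0,0,0,0]]], gripper=-1)

```text
clock: 19.7
eef_pos: [588.0, -339.2, 131.4]
eef_rot: [3.074, 1.569, 3.057]
wrist_force: [0.5, -0.1, -4.1]
finger_gap: 29.6
```

>>> jog_arm(moves=[[[0,0,10,0,0,0],[0,0,25,0,0,0],[0,0,45,0,0,0],[0,0,45,0,0,0],[0,0,45,0,0,0]]])

```text
clock: 20.2
eef_pos: [585.6, -337.4, 301.7]
eef_rot: [2.591, 1.558, 2.574]
wrist_force: [-0.3, -0.1, -3.7]
finger_gap: 29.2
```

>>> jog_arm(moves=[[[-3,45,10,0,0,0],[-3,48,0,0,0,0],[-3,48,0,0,0,0],[-3,40,0,0,0,0],[0,10,0,0,0,0]]])

```text
clock: 20.7
eef_pos: [572.2, -142.5, 325.2]
eef_rot: [-0.157, 1.566, -0.178]
wrist_force: [0.6, -0.8, -3.7]
finger_gap: 29.7
```

```bash
cat > hole.py <<'E'
# find carrier holes in the wrist view near predictions, and the held bolt's axis
from tilt import *
n,jd=sys.argv[1],float(sys.argv[2]); s,R=jaw(False); fix(jd); snap('wrist',n)
P,im,d,p=cloud(n)
print('tcp',s['eef_pos'].round(1)); shank(n,s['eef_pos'],jd)
for i,(x,y) in enumerate([(558.5,58),(566.2,7.8),(573.8,-43.8),(581.3,-95)]):
    u,v=proj(p,[[x,y,115]])[0].round().astype(int)
    r=45
    if not(r<u<560-r and r<v<300): print(i+1,'px',u,v); continue
    low=((P[...,2]<107)&(d>0)&(np.hypot(*(onplane(p,np.stack(np.meshgrid(np.arange(560),np.arange(420)),-1).reshape(-1,2),115)[:,:2]-[x,y]).T).reshape(420,560)<18)).astype(np.uint8)
    k,L,st,ce=cv2.connectedComponentsWithStats(low)
    if k<2: continue
    j=1+np.argmax(st[1:,4]); c=max(cv2.findContours((L==j).astype(np.uint8),0,cv2.CHAIN_APPROX_NONE)[0],key=cv2.contourArea)
    W=onplane(p,c.reshape(-1,2),115)[:,:2].astype(np.float32)
    print('hole',i+1,'px',(u,v),'n',st[j,4],'circ',cv2.minEnclosingCircle(W),'ell',cv2.fitEllipse(W) if len(W)>5 else '')
E
python3 hole.py w17 -1
```

```text
t 20.7 tcp [ 572.2 -142.5  325.2] toolx [ 0.005 -0.001 -1.   ] jawdeg -1.23 F [ 0.6 -0.8 -3.7] gap 29.7 q [-0.31  0.34  1.24  0.    1.56 -0.29]
turn [0.1 0.3 0.2] shift None
tcp [ 572.2 -142.5  325.2]
-115 33 L mid -0.1 w 18.4 N max 10.3
-105 57 L mid -0.2 w 19.7 N max 10.2
-95 58 L mid 0.1 w 19.3 N max 10.4
-85 65 L mid -0.4 w 19.4 N max 10.4
-75 79 L mid -0.7 w 19.8 N max 10.3
-65 85 L mid -0.6 w 18.9 N max 10.4
-55 86 L mid -0.4 w 19.1 N max 10.4
-45 47 L mid -0.1 w 16.3 N max 10.3
1 px 260 6
hole 2 px (np.int64(269), np.int64(56)) n 292 circ ((566.343994140625, 5.857299327850342), 10.342668533325195) ell ((566.35009765625, 5.609420299530029), (19.166658401489258, 19.712705612182617), 112.96756744384766)
hole 3 px (np.int64(277), np.int64(105)) n 287 circ ((573.885009765625, -45.464561462402344), 10.469437599182129) ell ((573.7096557617188, -45.33683776855469), (19.60765266418457, 20.125532150268555), 168.89761352539062)
hole 4 px (np.int64(285), np.int64(151)) n 272 circ ((580.76611328125, -95.58687591552734), 10.548077583312988) ell ((581.04736328125, -95.53607177734375), (19.576345443725586, 20.53362274169922), 173.6078338623047)
```

>>> jog_arm(moves=[[[-2,45,0,0.1,0.3,0.2],[-2,45,0,0,0,0],[-1,40,0,0,0,0],[-1,16,-15,0,0,0],[0,0,-20,0,0,0]]])

```text
clock: 21.25
eef_pos: [566.8, 4.7, 294.2]
eef_rot: [-0.107, 1.564, -0.128]
wrist_force: [0.3, -0.5, -3.2]
finger_gap: 29.4
```

>>> jog_arm(moves=[[[0,0,-20,0,0,0],[0,0,-10,0,0,0],[0,0,0,0,0,0]]])

```text
clock: 21.55
eef_pos: [566.8, 3.1, 262.2]
eef_rot: [-0.308, 1.567, -0.33]
wrist_force: [-0.4, 0.4, -2.8]
finger_gap: 29.4
```

```bash
python3 -c "
from h import *
fix(-1,[566.5,5.3,245])"
```

```text
t 21.55 tcp [566.8   3.1 262.2] toolx [ 0.004 -0.001 -1.   ] jawdeg -1.26 F [-0.4  0.4 -2.8] gap 29.4 q [-0.06  0.31  1.42 -0.    1.41 -0.04]
turn [0.1 0.2 0.3] shift [ -0.3   2.2 -17.2]
```

>>> jog_arm(moves=[[[-0.3,2.2,0,0.1,0.2,0.3],[0,0,0,0,0,0],[0,0,-14,0,0,0],[0,0,-14,0,0,0],[0,0,-10,0,0,0]]])

```text
clock: 22.05
eef_pos: [570.8, 4.3, 232.2]
eef_rot: [0.029, 1.552, 0.011]
wrist_force: [-3.2, 4.2, 69.8]
finger_gap: 29.6
```

```bash
python3 -c "
from h import *
fix(-1,[566.5,5.3,140])"
```

```text
t 22.05 tcp [570.8   4.3 232.2] toolx [ 0.019  0.    -1.   ] jawdeg -1.03 F [-3.2  4.2 69.8] gap 29.6 q [-0.06  0.33  1.46  0.    1.33 -0.04]
turn [-0.   1.1  0. ] shift [ -4.3   1.  -92.2]
```

>>> jog_arm(moves=[[[0,0,12,0,0,0],[0,0,6,0,1,0],[0,0,0,0,0,0]]])

```text
clock: 22.35
eef_pos: [571.1, 4.4, 250.4]
eef_rot: [0.047, 1.567, 0.03]
wrist_force: [0.5, -0.1, -2.8]
finger_gap: 29.9
```

```bash
python3 hole.py w18 -1; python3 -c "
import cv2
im=cv2.imread('pics/w18.png');cv2.imwrite('pics/w18c.png',cv2.resize(im[120:300,160:400],None,fx=2.5,fy=2.5))"
```

```text
t 22.35 tcp [571.1   4.4 250.4] toolx [ 0.004  0.    -1.   ] jawdeg -1.02 F [ 0.5 -0.1 -2.8] gap 29.9 q [-0.06  0.33  1.43  0.    1.39 -0.04]
turn [-0.   0.2  0. ] shift None
tcp [571.1   4.4 250.4]
-115 20 L mid -4.2 w 17.4 N max 8.5
-105 50 L mid -4.2 w 19.0 N max 8.9
-95 57 L mid -3.5 w 18.8 N max 8.9
-85 59 L mid -3.2 w 19.0 N max 9.3
-75 67 L mid -2.4 w 19.6 N max 9.7
-65 82 L mid -2.7 w 18.4 N max 9.7
-55 84 L mid -1.8 w 17.6 N max 9.9
-45 43 L mid -2.5 w 14.1 N max 10.0
hole 1 px (np.int64(263), np.int64(149)) n 439 circ ((559.0839233398438, 58.61321258544922), 10.673211097717285) ell ((559.1395263671875, 58.67634201049805), (20.434484481811523, 20.69097900390625), 33.1495246887207)
hole 2 px (np.int64(272), np.int64(203)) n 216 circ ((565.8086547851562, 8.586712837219238), 10.587646484375) ell ((565.4550170898438, 10.503203392028809), (14.161553382873535, 21.033449172973633), 93.14703369140625)
4 px 290 302
```

View pics/w18c.png

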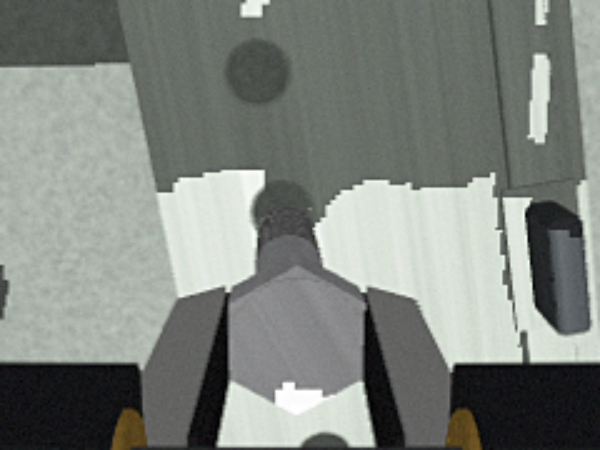

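The tip landed on the plate about 2 mm short in y; near-range views put hole 2 at about (565.7,7.2). The bolt skewed slightly in the grip, so I straighten it by tilting the tool and re-aim.

>>> jog_arm(moves=[[[-5.3,2.4,4,1.2,-2.1,0],[0,0,0,0,0,0],[0,0,0,0,0,0]]])

```text
clock: 22.7
eef_pos: [565.0, 6.7, 251.1]
eef_rot: [0.523, 1.527, 0.505]
wrist_force: [0.3, 0.3, -3.5]
finger_gap: 30.0
```

```bash
python3 hole.py w19 -1; python3 -c "
import cv2
im=cv2.imread('pics/w19.png');cv2.imwrite('pics/w19c.png',cv2.resize(im[140:300,180:380],None,fx=3,fy=3))"
```

```text
t 22.7 tcp [565.    6.7 251.1] toolx [ 0.038  0.021 -0.999] jawdeg -1.05 F [ 0.3  0.3 -3.5] gap 30.0 q [-0.06  0.29  1.47  0.02  1.34 -0.05]
turn [-1.2  2.2  0. ] shift None
tcp [565.    6.7 251.1]
-115 22 L mid -0.5 w 19.1 N max 11.0
-105 51 L mid -0.3 w 19.4 N max 11.3
-95 56 L mid -0.6 w 18.5 N max 11.0
-85 60 L mid -0.3 w 18.8 N max 11.2
-75 65 L mid -0.1 w 19.1 N max 11.1
-65 79 L mid 0.1 w 19.3 N max 11.1
-55 85 L mid 0.1 w 17.6 N max 11.1
-45 45 L mid -0.9 w 14.0 N max 11.1
hole 1 px (np.int64(265), np.int64(155)) n 426 circ ((558.7479248046875, 58.55207824707031), 10.650900840759277) ell ((558.6420288085938, 58.64039993286133), (20.01947784423828, 20.684783935546875), 1.8552327156066895)
hole 2 px (np.int64(274), np.int64(209)) n 96 circ ((565.6356811523438, 9.313206672668457), 10.10093879699707) ell ((565.2657470703125, 5.745489597320557), (20.819475173950195, 21.99923324584961), 156.0416717529297)
4 px 291 307
```

View pics/w19c.png

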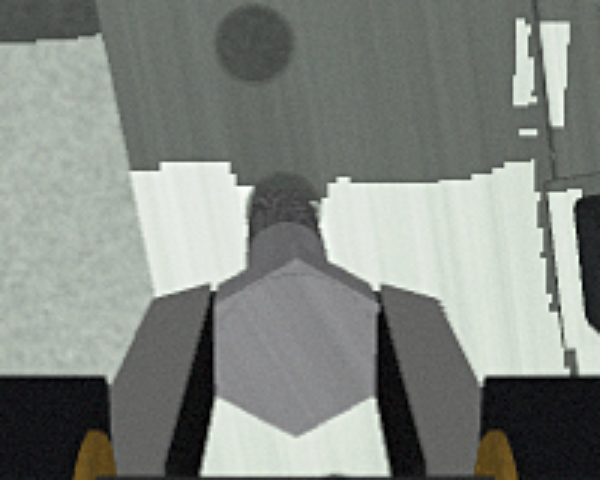

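>>> jog_arm(moves=[[[0.8,-0.4,-7,0,0,0],[0,0,-7,0,0,0],[0,0,-5,0,0,0],[0,0,0,0,0,0]]])

```text
clock: 23.15
eef_pos: [566.0, 6.2, 228.6]
eef_rot: [0.552, 1.53, 0.534]
wrist_force: [-1.2, -0.5, -3.4]
finger_gap: 29.7
```

>>> jog_arm(moves=[[[0,0,-3,0,0,0],[0,0,-3,0,0,0]]])

```text
clock: 23.35
eef_pos: [566.1, 6.3, 222.4]
eef_rot: [0.547, 1.53, 0.529]
wrist_force: [0.4, 0.8, -2.9]
finger_gap: 29.8
```

```bash
python3 -c "
from h import *
fix(-1,[566.5,5.3,140])"
```

```text
t 23.35 tcp [566.1   6.3 222.4] toolx [ 0.035  0.02  -0.999] jawdeg -1.04 F [ 0.4  0.8 -2.9] gap 29.8 q [-0.06  0.32  1.5   0.02  1.29 -0.05]
turn [-1.2  2.   0. ] shift [  0.4  -1.  -82.4]
```

>>> jog_arm(moves=[[[0,0,-12,0,0,0],[0,0,-12,0,0,0],[0,0,-12,0,0,0],[0,0,0,0,0,0]]])

```text
clock: 23.75
eef_pos: [565.6, 6.3, 182.2]
eef_rot: [0.563, 1.531, 0.546]
wrist_force: [1.0, 0.1, -4.2]
finger_gap: 29.4
```

>>> jog_arm(moves=[[[0,0,-12,0,0,0],[0,0,-12,0,0,0],[0,0,-8,0,0,0],[0,0,0,0,0,0]]])

```text
clock: 24.15
eef_pos: [565.5, 6.3, 147.0]
eef_rot: [0.571, 1.532, 0.553]
wrist_force: [1.3, -0.0, -3.3]
finger_gap: 29.4
```

```bash
python3 -c "
from h import *
fix(-1,[566.5,5.3,138.5])"
```

```text
t 24.15 tcp [565.5   6.3 147. ] toolx [ 0.033  0.021 -0.999] jawdeg -1.04 F [ 1.3 -0.  -3.3] gap 29.4 q [-0.06  0.39  1.59  0.03  1.13 -0.06]
turn [-1.2  1.9  0. ] shift [ 1.  -1.  -8.5]
```

>>> jog_arm(moves=[[[0,0,-6,0,0,0],[0,0,0,0,0,0]]])

```text
clock: 24.35
eef_pos: [565.6, 6.3, 140.6]
eef_rot: [0.568, 1.531, 0.55]
wrist_force: [-0.4, -0.4, -3.1]
finger_gap: 29.9
```

>>> jog_arm(moves=[[[0,0,0,0,0,0],[0,0,0,0,0,0],[-1,0,25,0,0,0],[-1,0,30,-1.2,1.9,0],[0,-5,40,0,0,0]]], gripper=-0.15)

```text
clock: 24.85
eef_pos: [562.5, 1.4, 236.4]
eef_rot: [-2.93, 1.566, -2.948]
wrist_force: [0.4, 0.3, 0.6]
finger_gap: 39.8
```

```bash
python3 -c "
from h import *
fix(13,[536,-329.7,175]); snap('side','s20'); snap('wrist','w20')
P=__import__('m').cloud('s20')[0]
m=(np.hypot(P[...,0]-565.3,P[...,1]-5)<8)&(P[...,2]>112)
print(m.sum(), np.median(P[m],0))"
```

```text
t 24.85 tcp [562.5   1.4 236.4] toolx [-0.005 -0.001 -1.   ] jawdeg -1.02 F [0.4 0.3 0.6] gap 39.8 q [-0.06  0.32  1.46 -0.    1.36 -0.04]
turn [ 0.1 -0.3 14. ] shift [ -26.5 -331.1  -61.4]
72 [564.89670456   5.52711111 524.6182772 ]
```

>>> jog_arm(moves=[[[-4,-47,0,0,-0.3,2.8],[-4,-47,0,0,0,2.8],[-4,-47,0,0,0,2.8],[-4,-47,0,0,0,2.8],[-4,-47,0,0,0,2.8]]], gripper=-0.19)

```text
clock: 25.45
eef_pos: [544.8, -237.0, 245.2]
eef_rot: [-0.161, 1.549, 0.083]
wrist_force: [1.2, -0.9, -0.4]
finger_gap: 38.2
```

>>> jog_arm(moves=[[[-4,-47,-10,0,0,0],[-3,-47,-20,0,0,0],[0,0,-25,0,0,0],[0,0,0,0,0,0]]])

```text
clock: 25.85
eef_pos: [535.6, -338.5, 190.2]
eef_rot: [-0.286, 1.545, -0.047]
wrist_force: [-0.6, 0.8, 0.2]
finger_gap: 38.2
```

```bash
python3 wh.py w21 13 536 -329.7 131.5; python3 -c "
from m import *
snap('side','s21'); P=cloud('s21')[0]
m=(np.hypot(P[...,0]-565.3,P[...,1]-5)<10)&(P[...,2]>112)
print('placed head',m.sum(), np.median(P[m],0))"
```

```text
t 25.85 tcp [ 535.6 -338.5  190.2] toolx [ 0.026 -0.001 -1.   ] jawdeg 13.69 F [-0.6  0.8  0.2] gap 38.2 q [-0.63  0.5   1.32  0.01  1.3  -0.87]
turn [ 0.1  1.5 -0.7] shift [  0.4   8.8 -58.7]
placed head 5 [559.37089802  -1.85729908 128.70499183]
```

>>> jog_arm(moves=[[[0.4,8.8,-15,0.1,1.5,-0.7],[0,0,-10,0,0,0],[0,0,0,0,0,0]]])

```text
clock: 26.25
eef_pos: [539.5, -328.0, 173.7]
eef_rot: [-0.845, 1.559, -0.614]
wrist_force: [0.5, 0.8, 0.2]
finger_gap: 37.9
```

```bash
sed -i 's/>150)/>70)/' wh.py; python3 wh.py w22 13 536 -329.7 131.5; python3 -c "
import cv2
im=cv2.imread('pics/w22.png');cv2.imwrite('pics/w22c.png',cv2.resize(im[150:320,160:400],None,fx=2.5,fy=2.5))"
```

```text
t 26.25 tcp [ 539.5 -328.   173.7] toolx [ 0.009 -0.007 -1.   ] jawdeg 13.24 F [0.5 0.8 0.2] gap 37.9 q [-0.6   0.52  1.34 -0.    1.27 -0.84]
turn [ 0.4  0.5 -0.2] shift [ -3.5  -1.7 -42.2]
[273. 232.] [ 536.1 -328.4] [ 536.1 -328.4] 13 30.8
```

View pics/w22c.png

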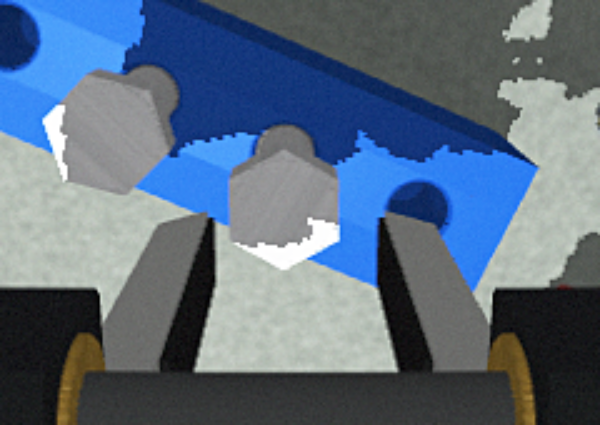

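The middle head at crop (285,208) has flats facing the pads and a clear finger path. Descending.

>>> jog_arm(moves=[[[-3.3,-0.8,-4,0.4,0.5,-0.2],[0,0,-13,0,0,0],[0,0,-13,0,0,0],[0,0,-10,0,0,0],[0,0,0,0,0,0]]])

```text
clock: 26.8
eef_pos: [536.3, -329.3, 132.9]
eef_rot: [-0.466, 1.567, -0.239]
wrist_force: [0.8, -0.3, -0.1]
finger_gap: 38.3
```

```bash
python3 -c "
from h import *
fix(13,[536.2,-329.2,131.5])"
```

```text
t 26.8 tcp [ 536.3 -329.3  132.9] toolx [ 0.003 -0.001 -1.   ] jawdeg 13.05 F [ 0.8 -0.3 -0.1] gap 38.3 q [-0.61  0.56  1.38  0.    1.2  -0.84]
turn [ 0.   0.2 -0.1] shift [-0.1  0.1 -1.4]
```

>>> jog_arm(moves=[[[0,0,-1.4,0,0,0],[0,0,0,0,0,0],[0,0,0,0,0,0],[0,0,0,0,0,0]]], gripper=-1, squeeze=58)

```text
clock: 27.2
eef_pos: [536.1, -329.2, 130.8]
eef_rot: [-0.289, 1.568, -0.061]
wrist_force: [-0.0, 0.2, -2.5]
finger_gap: 29.0
```

>>> jog_arm(moves=[[[0,0,10,0,0,0],[0,0,25,0,0,0],[0,0,45,0,0,0],[0,0,45,0,0,0],[0,0,40,0,0,0]]])

```text
clock: 27.7
eef_pos: [534.0, -327.4, 298.2]
eef_rot: [2.04, 1.564, 2.268]
wrist_force: [0.6, -1.1, -2.4]
finger_gap: 29.3
```

>>> jog_arm(moves=[[[8,47,5,0,0,0],[8,47,0,0,0,0],[8,47,0,0,0,0],[8,47,0,0,0,0],[6,45,0,0,0,0]]])

```text
clock: 28.2
eef_pos: [571.4, -92.2, 315.8]
eef_rot: [-0.481, 1.561, -0.262]
wrist_force: [1.4, 0.0, -3.1]
finger_gap: 29.4
```

```bash
python3 -c "
from h import *
fix(13,[573.8,-44.4,265])"
```

```text
t 28.2 tcp [571.4 -92.2 315.8] toolx [ 0.01  -0.003 -1.   ] jawdeg 12.56 F [ 1.4  0.  -3.1] gap 29.4 q [-0.22  0.31  1.3  -0.    1.52 -0.44]
turn [0.1 0.6 0.4] shift [  2.4  47.8 -50.8]
```

>>> jog_arm(moves=[[[1.5,40,-5,0.1,0.6,0.4],[0.5,10,-25,0,0,0],[0,0,-20,0,0,0],[0,0,-5,0,0,0],[0,0,0,0,0,0]]])

```text
clock: 28.7
eef_pos: [573.3, -33.5, 265.3]
eef_rot: [-0.367, 1.565, -0.133]
wrist_force: [-1.4, 0.1, -1.9]
finger_gap: 29.2
```

```bash
python3 hole.py w23 13
```

```text
t 28.7 tcp [573.3 -33.5 265.3] toolx [ 0.006 -0.001 -1.   ] jawdeg 13.42 F [-1.4  0.1 -1.9] gap 29.2 q [-0.12  0.32  1.39 -0.    1.42 -0.36]
turn [ 0.   0.3 -0.4] shift None
tcp [573.3 -33.5 265.3]
-115 33 L mid -0.2 w 18.3 N max 10.0
-105 54 L mid -0.1 w 19.6 N max 10.0
-95 58 L mid -0.3 w 19.0 N max 9.9
-85 64 L mid -0.3 w 19.8 N max 10.0
-75 88 L mid 0.0 w 19.8 N max 10.0
-65 82 L mid -0.3 w 19.7 N max 9.8
-55 100 L mid -0.4 w 19.0 N max 9.8
-45 57 L mid -0.2 w 16.2 N max 10.0
hole 1 px (np.int64(285), np.int64(106)) n 415 circ ((558.2645874023438, 57.42866897583008), 10.623348236083984) ell ((558.3843994140625, 57.4217643737793), (19.568130493164062, 20.828203201293945), 18.7557373046875)
hole 3 px (np.int64(276), np.int64(213)) n 12 circ ((564.0650634765625, -44.208335876464844), 4.701017379760742) ell ((564.0377807617188, -44.35197448730469), (1.9253660440444946, 8.536498069763184), 5.582468032836914)
```

>>> jog_arm(moves=[[[0.2,-10.5,0,0,0.3,-0.4],[0,0,0,0,0,0],[0,0,0,0,0,0]]])

```text
clock: 29.05
eef_pos: [574.2, -46.5, 268.5]
eef_rot: [-0.585, 1.566, -0.361]
wrist_force: [0.4, -0.0, -3.3]
finger_gap: 29.2
```

```bash
python3 -c "
from h import *
fix(13,[573.5,-44,245])"
```

```text
t 29.05 tcp [574.2 -46.5 268.5] toolx [ 0.004 -0.002 -1.   ] jawdeg 12.85 F [ 0.4 -0.  -3.3] gap 29.2 q [-0.14  0.33  1.38 -0.    1.43 -0.37]
turn [0.1 0.2 0.1] shift [ -0.7   2.5 -23.5]
```

>>> jog_arm(moves=[[[-0.7,2.4,0,0.1,0.2,0.1],[0,0,-10,0,0,0],[0,0,-7,0,0,0],[0,0,0,0,0,0]]])

```text
clock: 29.45
eef_pos: [573.4, -44.3, 250.3]
eef_rot: [0.322, 1.57, 0.547]
wrist_force: [-0.7, 0.7, -3.7]
finger_gap: 29.6
```

```bash
python3 -c "
from h import *
fix(13,[573.5,-44,245])"
```

```text
t 29.45 tcp [573.4 -44.3 250.3] toolx [ 0.001  0.    -1.   ] jawdeg 12.92 F [-0.7  0.7 -3.7] gap 29.6 q [-0.14  0.34  1.41  0.    1.39 -0.37]
turn [-0.   0.   0.1] shift [ 0.1  0.3 -5.3]
```

>>> jog_arm(moves=[[[0,0.3,-6,0,0,0],[0,0,-6,0,0,0],[0,0,-4,0,0,0],[0,0,-3,0,0,0]]])

```text
clock: 29.85
eef_pos: [573.4, -43.8, 229.5]
eef_rot: [0.72, 1.57, 0.946]
wrist_force: [0.1, -0.3, -3.8]
finger_gap: 29.1
```

>>> jog_arm(moves=[[[0,0,-3,0,0,0],[0,0,-3,0,0,0]]])

```text
clock: 30.05
eef_pos: [573.4, -43.8, 223.0]
eef_rot: [0.547, 1.57, 0.773]
wrist_force: [0.5, -0.7, -3.5]
finger_gap: 29.5
```

```bash
python3 -c "
from h import *
fix(13,[573.5,-44,140.5])"
```

```text
t 30.05 tcp [573.4 -43.8 223. ] toolx [ 0.  0. -1.] jawdeg 12.94 F [ 0.5 -0.7 -3.5] gap 29.5 q [-0.14  0.36  1.45  0.    1.34 -0.37]
turn [-0.   0.   0.1] shift [  0.1  -0.2 -82.5]
```

It is in the hole. Lowering fully and releasing.

>>> jog_arm(moves=[[[0,0,-12,0,0,0],[0,0,-12,0,0,0],[0,0,-12,0,0,0],[0,0,0,0,0,0]]])

```text
clock: 30.45
eef_pos: [573.1, -43.8, 183.0]
eef_rot: [1.822, 1.57, 2.048]
wrist_force: [0.8, -2.0, -3.2]
finger_gap: 29.3
```

>>> jog_arm(moves=[[[0,0,-12,0,0,0],[0,0,-12,0,0,0],[0,0,-11,0,0,0],[0,0,0,0,0,0]]])

```text
clock: 30.85
eef_pos: [573.2, -43.9, 144.7]
eef_rot: [0.794, 1.571, 1.02]
wrist_force: [1.5, -0.7, -3.2]
finger_gap: 29.2
```

```bash
python3 -c "
from h import *
fix(13,[573.5,-44,140.5])"
```

```text
t 30.85 tcp [573.2 -43.9 144.7] toolx [ 0.  0. -1.] jawdeg 12.94 F [ 1.5 -0.7 -3.2] gap 29.2 q [-0.14  0.43  1.54  0.    1.17 -0.37]
turn [-0.   0.   0.1] shift [ 0.3 -0.1 -4.2]
```

>>> jog_arm(moves=[[[0,0,-4,0,0,0],[0,0,0,0,0,0]]])

```text
clock: 31.05
eef_pos: [573.3, -43.9, 140.4]
eef_rot: [0.829, 1.57, 1.054]
wrist_force: [-0.2, -0.3, -2.8]
finger_gap: 29.6
```

>>> jog_arm(moves=[[[0,0,0,0,0,0],[0,0,0,0,0,0],[0,0,25,0,0,0],[0,0,35,0,0,0],[0,-5,40,0,0,0]]], gripper=-0.15)

```text
clock: 31.55
eef_pos: [571.7, -48.2, 240.5]
eef_rot: [2.674, 1.564, 2.9]
wrist_force: [-0.1, -1.0, 0.1]
finger_gap: 39.8
```

>>> jog_arm(moves=[[[-15,-45,5,0,0,3.2],[-15,-45,0,0,0,3.2],[-15,-45,0,0,0,3.2],[-15,-45,0,0,0,3.2],[-14,-45,0,0,0,3.2]]])

```text
clock: 32.05
eef_pos: [497.7, -276.3, 256.2]
eef_rot: [-0.745, 1.561, -0.222]
wrist_force: [1.1, -0.1, -0.2]
finger_gap: 40.0
```

>>> jog_arm(moves=[[[-12,-40,-15,0,0,0],[0,0,-30,0,0,0],[0,0,0,0,0,0]]])

```text
clock: 32.35
eef_pos: [482.7, -323.4, 212.5]
eef_rot: [-0.913, 1.557, -0.393]
wrist_force: [-0.3, 0.2, 0.1]
finger_gap: 39.8
```

```bash
python3 wh.py w24 29 485.6 -320.5 131.5; python3 -c "
from m import *
snap('side','s24'); P=cloud('s24')[0]
for x,y in((565,5.3),(573.4,-46)):
    m=(np.hypot(P[...,0]-x,P[...,1]-y)<9)&(P[...,2]>117)
    print('placed head',m.sum(), np.median(P[m],0))"
```

```text
t 32.35 tcp [ 482.7 -323.4  212.5] toolx [ 0.013 -0.005 -1.   ] jawdeg 29.79 F [-0.3  0.2  0.1] gap 39.8 q [-0.65  0.37  1.45  0.    1.3  -1.18]
turn [ 0.3  0.7 -0.8] shift [  2.9   2.9 -81. ]
[282. 215.] [ 484.7 -319.2] [ 484.7 -319.2] 29 30.7
placed head 0 [nan nan nan]
placed head 0 [nan nan nan]
  return _methods._mean(a, axis=axis, dtype=dtype,
  ret = um.true_divide(
```

>>> jog_arm(moves=[[[2.5,3.3,-20,0.3,0.7,-0.8],[0,0,-20,0,0,0],[0,0,0,0,0,0]]])

```text
clock: 32.75
eef_pos: [489.3, -318.1, 178.2]
eef_rot: [-1.169, 1.56, -0.661]
wrist_force: [0.4, -0.2, 0.3]
finger_gap: 40.1
```

```bash
python3 wh.py w25 29 485.2 -320 131.5
```

```text
t 32.75 tcp [ 489.3 -318.1  178.2] toolx [ 0.008 -0.006 -1.   ] jawdeg 29.13 F [ 0.4 -0.2  0.3] gap 40.1 q [-0.64  0.41  1.49 -0.    1.24 -1.15]
turn [ 0.4  0.5 -0.1] shift [ -4.1  -1.9 -46.7]
[272. 229.] [ 484.7 -319. ] [ 484.6 -318.9] 28 30.8
```

>>> jog_arm(moves=[[[-4.5,-1.5,-4,0.4,0.5,-0.1],[0,0,0,0,0,0],[0,0,-15,0,0,0],[0,0,-12,0,0,0],[0,0,0,0,0,0]]])

```text
clock: 33.3
eef_pos: [486.0, -319.5, 148.9]
eef_rot: [-1.092, 1.567, -0.585]
wrist_force: [-0.1, 0.4, -0.6]
finger_gap: 39.6
```

```bash
python3 -c "
from h import *
fix(29,[485,-319.6,131.5])"
```

```text
t 33.3 tcp [ 486.  -319.5  148.9] toolx [ 0.003 -0.002 -1.   ] jawdeg 29.08 F [-0.1  0.4 -0.6] gap 39.6 q [-0.64  0.44  1.52  0.    1.18 -1.15]
turn [ 0.1  0.2 -0.1] shift [ -1.   -0.1 -17.4]
```

>>> jog_arm(moves=[[[-1,0,-8,0.1,0.2,0],[0,0,-8,0,0,0],[0,0,-2,0,0,0],[0,0,0,0,0,0]]])

```text
clock: 33.7
eef_pos: [484.8, -319.5, 128.8]
eef_rot: [2.343, 1.569, 2.85]
wrist_force: [-0.6, -0.3, 0.4]
finger_gap: 40.2
```

```bash
python3 -c "
from h import *
fix(29,[485,-319.6,131.5])"
```

```text
t 33.7 tcp [ 484.8 -319.5  128.8] toolx [-0.002  0.    -1.   ] jawdeg 29.07 F [-0.6 -0.3  0.4] gap 40.2 q [-0.65  0.46  1.53 -0.    1.15 -1.15]
turn [-0.  -0.1 -0.1] shift [ 0.2 -0.1  2.7]
```

Slightly low, so I raise 2.5 mm and grip, then lift and carry to hole 4.

>>> jog_arm(moves=[[[0,0,2.7,0,0,0],[0,0,0,0,0,0]]])

```text
clock: 33.9
eef_pos: [484.9, -319.6, 132.0]
eef_rot: [2.483, 1.57, 2.99]
wrist_force: [-0.8, -0.0, -0.5]
finger_gap: 39.7
```

>>> jog_arm(moves=[[[0,0,0,0,0,0],[0,0,0,0,0,0],[0,0,0,0,0,0],[0,0,0,0,0,0]]], gripper=-1)

```text
clock: 34.3
eef_pos: [485.1, -319.7, 132.6]
eef_rot: [-2.947, 1.57, -2.44]
wrist_force: [0.9, -0.4, -1.0]
finger_gap: 29.3
```

>>> jog_arm(moves=[[[0,0,10,0,0,0],[0,0,25,0,0,0],[0,0,45,0,0,0],[0,0,45,0,0,0],[0,0,40,0,0,0]]])

```text
clock: 34.8
eef_pos: [482.3, -317.4, 298.5]
eef_rot: [2.004, 1.558, 2.511]
wrist_force: [0.3, -0.3, -4.1]
finger_gap: 29.5
```

>>> jog_arm(moves=[[[20,44,5,0,0,0],[20,44,0,0,0,0],[20,44,0,0,0,0],[20,44,0,0,0,0],[16,40,0,0,0,0]]])

```text
clock: 35.3
eef_pos: [578.6, -99.0, 314.1]
eef_rot: [1.313, 1.57, 1.811]
wrist_force: [1.5, 0.6, -3.1]
finger_gap: 29.1
```

```bash
python3 hole.py w26 29
```

```text
t 35.3 tcp [578.6 -99.  314.1] toolx [-0.     0.001 -1.   ] jawdeg 28.53 F [ 1.5  0.6 -3.1] gap 29.1 q [-0.23  0.34  1.27  0.    1.54 -0.73]
turn [-0.  -0.   0.5] shift None
tcp [578.6 -99.  314.1]
-115 38 L mid -0.2 w 19.4 N max 10.0
-105 57 L mid -0.6 w 19.4 N max 10.2
-95 60 L mid -0.2 w 19.5 N max 10.0
-85 69 L mid -0.2 w 19.1 N max 9.9
-75 79 L mid -0.3 w 19.6 N max 10.0
-65 83 L mid -0.2 w 19.0 N max 10.0
-55 90 L mid -0.2 w 18.1 N max 9.9
-45 39 L mid -0.2 w 16.2 N max 10.0
hole 1 px (np.int64(333), np.int64(57)) n 301 circ ((558.48095703125, 57.053897857666016), 10.408659934997559) ell ((558.1990356445312, 57.08725357055664), (18.675426483154297, 19.864524841308594), 70.6596450805664)
hole 4 px (np.int64(282), np.int64(193)) n 253 circ ((580.2522583007812, -95.22947692871094), 10.584259033203125) ell ((580.3634643554688, -95.30561828613281), (18.538278579711914, 20.734477996826172), 115.56395721435547)
```

>>> jog_arm(moves=[[[2.6,3.8,0,0,0,0.4],[0,0,-20,0,0,0],[0,0,-25,0,0,0],[0,0,-8,0,0,0],[0,0,0,0,0,0]]])

```text
clock: 35.85
eef_pos: [582.9, -88.4, 262.0]
eef_rot: [0.523, 1.568, 1.036]
wrist_force: [0.2, -0.5, -2.3]
finger_gap: 29.2
```

```bash
python3 -c "
from h import *
fix(29,[581.2,-95.2,250])"
```

```text
t 35.85 tcp [582.9 -88.4 262. ] toolx [ 0.001  0.002 -1.   ] jawdeg 29.38 F [ 0.2 -0.5 -2.3] gap 29.2 q [-0.21  0.36  1.35  0.    1.43 -0.73]
turn [-0.1  0.1 -0.4] shift [ -1.7  -6.8 -12. ]
```

>>> jog_arm(moves=[[[-1.7,-6.6,0,0,0,-0.3],[0,0,0,0,0,0],[0,0,-8,0,0,0],[0,0,0,0,0,0]]])

```text
clock: 36.25
eef_pos: [581.5, -97.1, 256.7]
eef_rot: [-0.242, 1.566, 0.264]
wrist_force: [0.0, -0.4, -3.8]
finger_gap: 29.6
```

```bash
python3 -c "
from h import *
fix(29,[581.2,-95.2,250])"
```

```text
t 36.25 tcp [581.5 -97.1 256.7] toolx [ 0.005  0.001 -1.   ] jawdeg 28.95 F [ 0.  -0.4 -3.8] gap 29.6 q [-0.23  0.36  1.36  0.    1.41 -0.73]
turn [-0.1  0.3  0. ] shift [-0.3  1.9 -6.7]
```

>>> jog_arm(moves=[[[-0.3,1.8,0,-0.1,0.3,0],[0,0,-5,0,0,0],[0,0,0,0,0,0]]])

```text
clock: 36.55
eef_pos: [581.2, -95.0, 251.8]
eef_rot: [-2.159, 1.57, -1.653]
wrist_force: [0.6, -1.0, -4.2]
finger_gap: 29.2
```

```bash
python3 -c "
from h import *
fix(29,[581.2,-95.2,250])"
```

```text
t 36.55 tcp [581.2 -95.  251.8] toolx [-0.    -0.001 -1.   ] jawdeg 28.96 F [ 0.6 -1.  -4.2] gap 29.2 q [-0.22  0.37  1.37 -0.    1.41 -0.73]
turn [ 0. -0.  0.] shift [-0.  -0.2 -1.8]
```

>>> jog_arm(moves=[[[0,0,-6,0,0,0],[0,0,-6,0,0,0],[0,0,-4,0,0,0],[0,0,-4,0,0,0]]])

```text
clock: 36.95
eef_pos: [581.3, -94.9, 230.3]
eef_rot: [-1.745, 1.57, -1.239]
wrist_force: [-0.2, -0.4, -3.5]
finger_gap: 29.0
```

>>> jog_arm(moves=[[[0,0,-3,0,0,0],[0,0,-3,0,0,0]]])

```text
clock: 37.15
eef_pos: [581.3, -94.9, 223.4]
eef_rot: [-2.317, 1.57, -1.811]
wrist_force: [0.3, -0.0, -3.1]
finger_gap: 29.3
```

```bash
python3 -c "
from h import *
fix(29,[581.2,-95.2,140.5])"
```

```text
t 37.15 tcp [581.3 -94.9 223.4] toolx [-0.    -0.001 -1.   ] jawdeg 28.98 F [ 0.3 -0.  -3.1] gap 29.3 q [-0.22  0.39  1.41 -0.    1.35 -0.73]
turn [ 0. -0.  0.] shift [ -0.1  -0.3 -82.9]
```

In the hole with no force. Lowering.

>>> jog_arm(moves=[[[0,0,-12,0,0,0],[0,0,-12,0,0,0],[0,0,-12,0,0,0],[0,0,0,0,0,0]]])

```text
clock: 37.55
eef_pos: [580.8, -94.9, 183.2]
eef_rot: [2.999, 1.569, -2.779]
wrist_force: [-0.5, -1.0, -3.7]
finger_gap: 29.2
```

>>> jog_arm(moves=[[[0,0,-12,0,0,0],[0,0,-12,0,0,0],[0,0,-10,0,0,0],[0,0,0,0,0,0]]])

```text
clock: 37.95
eef_pos: [580.9, -95.0, 145.9]
eef_rot: [-3.025, 1.569, -2.519]
wrist_force: [-0.4, -2.0, -4.8]
finger_gap: 29.8
```

```bash
python3 -c "
from h import *
fix(29,[581.2,-95.2,140.5])"
```

```text
t 37.95 tcp [580.9 -95.  145.9] toolx [-0.001 -0.001 -1.   ] jawdeg 28.97 F [-0.4 -2.  -4.8] gap 29.8 q [-0.22  0.46  1.49 -0.    1.19 -0.73]
turn [ 0.  -0.1  0. ] shift [ 0.3 -0.2 -5.4]
```

>>> jog_arm(moves=[[[0,0,-5.3,0,0,0],[0,0,0,0,0,0]]])

```text
clock: 38.15
eef_pos: [581.0, -95.0, 140.3]
eef_rot: [-2.911, 1.57, -2.405]
wrist_force: [0.2, 0.7, -3.0]
finger_gap: 29.0
```

>>> jog_arm(moves=[[[0,0,0,0,0,0],[0,0,0,0,0,0],[0,0,25,0,0,0],[0,0,35,0,0,0],[0,-5,40,0,0,0]]], gripper=-0.15)

```text
clock: 38.65
eef_pos: [579.6, -99.2, 240.6]
eef_rot: [2.483, 1.564, 2.989]
wrist_force: [0.6, -0.1, -0.0]
finger_gap: 40.0
```

>>> jog_arm(moves=[[[5,-30,15,0,0,-5],[5,-30,0,0,0,-5],[5,-30,0,0,0,-5],[0,0,0,0,0,-5],[0,0,0,0,0,0]]])

```text
clock: 39.15
eef_pos: [596.8, -192.9, 267.5]
eef_rot: [-0.589, 1.561, -0.443]
wrist_force: [-0.8, 0.1, 1.1]
finger_gap: 39.8
```

```bash
python3 -c "
from h import *
fix(9,[658.5,-4.3,230])
a,_,_=snap('wrist','w27');b,_,_=snap('side','s27')
cv2.imwrite('pics/v27.png',np.vstack([cv2.resize(a[0:260,100:460],(554,400)),cv2.resize(b[100:300,170:447],(554,400))]) if 0 else np.hstack([cv2.resize(a[0:240,140:420],(420,360)),cv2.resize(b[100:280,180:370],(380,360))]))"
```

```text
t 39.15 tcp [ 596.8 -192.9  267.5] toolx [ 0.009 -0.004 -1.   ] jawdeg 8.35 F [-0.8  0.1  1.1] gap 39.8 q [-0.37  0.44  1.23 -0.    1.46 -0.52]
turn [0.2 0.5 0.7] shift [ 61.7 188.6 -37.5]
```

The picture limit is reached, so I check numerically with depth.

```bash
python3 -W ignore -c "
from m import *
snap('scene','c27')
for n in('w27','s27','c27'):
    P,im,d,p=cloud(n)
    for lab,x,y,zl,zh in(('h2',565.3,6,119,150),('h3',573.3,-45,119,150),('h4',581,-96,119,150),('h1',558,56,119,150),('g1',578,338,100,150),('g2',470.4,335.5,100,150),('gmid',524,337,100,150)):
        m=(np.hypot(P[...,0]-x,P[...,1]-y)<20)&(P[...,2]>zl)&(P[...,2]<zh)&(d>0)
        if m.sum()>5:
            q=P[m]; zt=np.percentile(q[:,2],[50,90]).round(1); t=q[q[:,2]>zt[1]-5]; print(n,lab,m.sum(),'z',zt,'c',((t.min(0)+t.max(0))/2)[:2].round(1), 'spread',np.ptp(t[:,:2],axis=0).round(0),'bgr',im[m].mean(0).round())
"
```

```text
w27 h3 1179 z [128.7 129.8] c [572.9 -44.2] spread [32. 34.] bgr [137. 135. 135.]
w27 h4 1014 z [128.8 129.7] c [581.1 -95.6] spread [33. 30.] bgr [225. 224. 224.]
s27 h3 153 z [128.6 130.8] c [574.  -46.6] spread [32. 30.] bgr [111. 111. 112.]
s27 h4 190 z [129.1 130.8] c [579.9 -96.8] spread [30. 31.] bgr [181. 180. 183.]
s27 g2 124 z [122.1 124.9] c [469.2 333.6] spread [28. 35.] bgr [30. 30. 30.]
c27 h2 123 z [128.4 131.1] c [564.2   6.8] spread [31. 33.] bgr [143. 140. 140.]
c27 h3 121 z [128.6 131.4] c [571.6 -44.7] spread [32. 31.] bgr [82. 80. 80.]
c27 h4 126 z [128.2 131.5] c [580.2 -95.8] spread [30. 30.] bgr [131. 128. 128.]
c27 g1 130 z [123.2 126.4] c [580.2 340.6] spread [31. 33.] bgr [28. 28. 25.]
c27 g2 125 z [123.3 126.3] c [468.5 335.2] spread [35. 35.] bgr [31. 31. 30.]
```

All three bright heads read z ≈ 128.5 (seated), and both black heads read z ≈ 123 in the green block. Now the bar.

>>> jog_arm(moves=[[[15,45,0,0.2,0.5,0.7],[15,45,0,0,0,0],[15,45,0,0,0,0],[15,45,0,0,0,0],[0,0,0,0,0,0]]], gripper=0.06)

```text
clock: 39.8
eef_pos: [656.9, -3.4, 267.8]
eef_rot: [-2.596, 1.571, -2.422]
wrist_force: [-0.5, -0.6, -0.0]
finger_gap: 49.9
```

```bash
python3 -c "
from h import *
fix(9,[658.5,-5.5,160])"
```

```text
t 39.8 tcp [656.9  -3.4 267.8] toolx [-0. -0. -1.] jawdeg 9.98 F [-0.5 -0.6 -0. ] gap 49.9 q [-0.06  0.52  1.11 -0.    1.51 -0.23]
turn [ 0. -0. -1.] shift [   1.6   -2.1 -107.8]
```

>>> jog_arm(moves=[[[1.5,-1,-30,0,0,-0.9],[0,0,-30,0,0,0],[0,0,-25,0,0,0],[0,0,-8,0,0,0],[0,0,0,0,0,0]]])

```text
clock: 40.3
eef_pos: [657.7, -1.2, 173.8]
eef_rot: [-0.423, 1.568, -0.251]
wrist_force: [-0.6, -0.4, 0.3]
finger_gap: 49.7
```

```bash
python3 -c "
from h import *
fix(9,[658.5,-5.5,161])"
```

```text
t 40.3 tcp [657.7  -1.2 173.8] toolx [ 0.003 -0.001 -1.   ] jawdeg 9.86 F [-0.6 -0.4  0.3] gap 49.7 q [-0.06  0.58  1.24 -0.    1.32 -0.23]
turn [ 0.   0.1 -0.9] shift [  0.8  -4.3 -12.8]
```

>>> jog_arm(moves=[[[0.8,-3,-6,0,0,-0.9],[0,0,-6,0,0,0],[0,0,0,0,0,0]]])

```text
clock: 40.6
eef_pos: [659.5, -4.9, 164.1]
eef_rot: [-0.311, 1.564, -0.155]
wrist_force: [0.5, -0.4, 0.6]
finger_gap: 49.7
```

>>> jog_arm(moves=[[[0,0,0,0,0,0],[0,0,0,0,0,0],[0,0,0,0,0,0],[0,0,0,0,0,0],[0,0,0,0,0,0]]], gripper=-1, squeeze=25)

```text
clock: 41.1
eef_pos: [659.9, -5.0, 166.0]
eef_rot: [-0.295, 1.562, -0.139]
wrist_force: [-20.5, -3.3, 2.4]
finger_gap: 13.3
```

>>> jog_arm(moves=[[[0,0,0,0,0,0]]])

```text
clock: 41.2
eef_pos: [659.2, -5.2, 165.9]
eef_rot: [-0.37, 1.564, -0.214]
wrist_force: [-6.3, -0.7, 2.5]
finger_gap: 12.1
```

>>> jog_arm(moves=[[[-12,-1.9,0,0,0.3,0],[-15,-2.4,0,0,0,0],[-15,-2.4,0,0,0,0],[-15,-2.4,0,0,0,0],[0,0,0,0,0,0]]])

```text
clock: 41.7
eef_pos: [601.0, -13.8, 166.0]
eef_rot: [-0.307, 1.568, -0.151]
wrist_force: [-2.3, -1.1, -2.3]
finger_gap: 11.8
```

```bash
python3 -c "
from h import *
fix(9,[570.3,-19.2,164])"
```

```text
t 41.7 tcp [601.  -13.8 166. ] toolx [ 0.003 -0.    -1.   ] jawdeg 8.91 F [-2.3 -1.1 -2.3] gap 11.8 q [-0.08  0.46  1.44 -0.    1.24 -0.24]
turn [0.  0.2 0.1] shift [-30.7  -5.4  -2. ]
```

>>> jog_arm(moves=[[[-10,-1.6,0,0,0,0],[-8,-1.3,0,0,0,0],[-5,-0.8,0,0,0,0],[0,0,0,0,0,0]]])

```text
clock: 42.1
eef_pos: [578.6, -17.2, 165.9]
eef_rot: [-0.159, 1.567, -0.004]
wrist_force: [-1.5, 0.4, -1.8]
finger_gap: 11.8
```

>>> jog_arm(moves=[[[-4,-0.6,0,0,0,0],[-3,-0.5,0,0,0,0],[-2,-0.3,0,0,0,0]]])

```text
clock: 42.4
eef_pos: [570.1, -18.5, 166.0]
eef_rot: [-0.111, 1.566, 0.045]
wrist_force: [20.4, 3.4, -9.3]
finger_gap: 11.8
```

```bash
python3 -c "
from h import *
fix(9,[570.3,-19.2,164])"
```

```text
t 42.4 tcp [570.1 -18.5 166. ] toolx [ 0.005  0.    -1.   ] jawdeg 8.91 F [20.4  3.4 -9.3] gap 11.8 q [-0.1   0.39  1.53  0.    1.21 -0.25]
turn [-0.   0.3  0.1] shift [ 0.2 -0.7 -2. ]
```

End stop reached with a 20 N reaction after 90 mm of travel. Releasing and clearing.

>>> jog_arm(moves=[[[0.4,0,0,0,0,0],[0,0,0,0,0,0],[0,0,0,0,0,0],[0,0,0,0,0,0],[0,0,30,0,0,0]]], gripper=0.06)

```text
clock: 42.9
eef_pos: [568.9, -18.8, 193.3]
eef_rot: [2.873, 1.57, 3.029]
wrist_force: [-0.4, 1.0, 0.3]
finger_gap: 48.0
```

>>> jog_arm(moves=[[[-10,0,45,0,0,0],[-40,0,40,0,0,0],[-45,0,10,0,0,0],[-45,0,0,0,0,0],[0,0,0,0,0,0]]])

```text
clock: 43.4
eef_pos: [428.9, -18.8, 289.5]
eef_rot: [-0.502, 1.568, -0.346]
wrist_force: [0.2, 0.8, 1.0]
finger_gap: 50.0
```

```bash
python3 -W ignore -c "
from m import *
jaw(); snap('scene','c28'); snap('side','s28')
for n in('s28','c28'):
    P,im,d,p=cloud(n)
    m=(np.hypot(P[...,0]-575,P[...,1]+18)<120)&(P[...,2]>158)&(P[...,2]<176)
    q=P[m]
    if len(q): c,s,a=cv2.minAreaRect(q[:,:2].astype(np.float32)); print(n,'tab',len(q),np.round(c,1),np.round(s,1),a)
    for lab,x,y in(('g1',578,338),('g2',470.4,335.5)):
        m=(np.hypot(P[...,0]-x,P[...,1]-y)<20)&(P[...,2]>100)&(P[...,2]<150)
        if m.sum()>5: print(n,lab,m.sum(),np.median(P[m],0).round(1))
    for lab,x,y in(('h2',565.3,6),('h3',573.3,-45),('h4',581,-96)):
        m=(np.hypot(P[...,0]-x,P[...,1]-y)<20)&(P[...,2]>119)&(P[...,2]<134)
        if m.sum()>5: print(n,lab,m.sum(),np.median(P[m],0).round(1))
"
```

```text
t 43.4 tcp [428.9 -18.8 289.5] toolx [ 0.002 -0.001 -1.   ] jawdeg 8.93 F [0.2 0.8 1. ] gap 50.0 q [-0.13 -0.02  1.74 -0.    1.43 -0.28]
s28 tab 107 [570.4 -21.7] [11.8 39.6] 9.551676750183105
s28 g1 123 [579.4 330.  122.1]
s28 g2 8 [458.3 331.5 118.4]
s28 h2 35 [554.5  -1.3 127.8]
s28 h3 64 [564.2 -51.3 129.1]
s28 h4 73 [ 572.4 -100.3  128.6]
c28 tab 87 [569.6 -19.8] [14.  39.4] 6.867554664611816
c28 g1 131 [583.4 337.7 123.3]
c28 g2 123 [472.  334.  123.1]
c28 h2 47 [575.5   8.9 127.7]
c28 h3 49 [583.6 -44.8 127.7]
c28 h4 60 [589.5 -95.1 127.9]
```

```bash
python3 -c "
from cell import manip
print(manip.sign_off())"
```

```text
the job is handed in; nothing more can be done
None
```

The changeover is done and handed in at about 43 s, with the arm clear. `sign_off` gives no verdict.

**What I did**
- I drew the hold-down bar back to its end stop.
- I moved both black bolts into end holes of the green block.
- I hung the three bright bolts in carrier holes 2, 3 and 4. Hole 1 is empty.
- I slid the bar home to its stop: 90 mm of travel, 20 N reaction.
- I left the red and yellow look-alikes alone.

**Last checks, by depth**
- Bright heads have their tops at about 128–129 mm (seated is 128).
- Black heads have their tops at about 123 mm (standing on the hole floor is 123).
- The bar tab sits at the home position within about 1–2 mm.

**What went wrong or disagreed**
- The green block was knocked aside while I was inserting the second black bolt, which skewed it in the grip. I measured it again, tilted the tool to straighten it, and it went in.
- The first bright bolt struck the plate with about 70 N at the wrist, because the far-range hole reading was about 2 mm off in y. I lifted it, straightened it and inserted it without force.
- The wrist and fixed cameras disagreed by 2–3 mm in y. I relied on the wrist camera at close range.
- The viewer's 16-picture limit was reached before the end, so the final checks are numerical only. I did not measure the final positions of the microscope, jar or reference block, but the arm's path stayed clear of them.

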